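Unload the drying canister and pack the disc weights into the lidded case

TASK

Put the dial scale's check weights away: swing the blue lid of the grey case fully back so that it props itself open on its stop, take the spent drying canister out and put it in the green tray, then stack every brass disc that is on the bench flat and well centred on the round white pad in the case, largest at the bottom and smallest on top, and lay the orange lifting fork flat in the narrow bay beside it. When all is in, lower the lid until it is fully shut, and leave the multimeter, mug and screwdriver where they are.

Things in the scene. Friction and masses are not known exactly. Their poses are not given: they have to be found in the camera images.
- case: Grey open-topped weight case fixed to the bench, 190 (x) by 235 (y) by 70 mm high, walls and floor 5 mm thick; origin under its middle. x points from its front wall to its hinge wall, y to the left seen from the robot. A divider 15 mm high and 4 mm thick, 42 mm to the -y side of the middle, parts the pad's compartment (180 by 153 mm inside) from the fork bay.
- pad (a point): Centre of the upper face of the round white pad (90 mm across, 3 mm thick, black centre dot) fixed on the case's floor; the stack of discs goes here. It lies 8 mm above the bench and 36 mm to the +y side of the case's middle, midway between front and hinge walls. Axes as the case's.
- bay (a point): Centre of the floor of the fork bay, the narrow compartment of the case on its -y side: 180 (x) by 68 mm (y) inside, floor 5 mm above the bench. Axes as the case's.
- lid (a joint): Angle of the case's blue lid (190 by 235 mm, 6 mm thick, 0.25 kg), hinged along the top of the far (+x) wall: 0 shut, grows as it opens, stop at 1.8 rad. It swings freely: left below about 1.57 rad it falls shut; beyond that it leans back on its stop and stays open by itself.
- lid_handle (a point): Middle of the round black bar handle on the lid's outer face: bar along the case's y axis, 100 mm long, about 10 mm thick, standing 35 mm off the lid face (to its middle) and 178 mm from the hinge line, close to the lid's front edge. With the lid shut it is on top, 111 mm above the bench; with the lid open it is on the far side of the standing lid.
- lid_hinge (a point): Middle of the lid's hinge line, at the top of the case's far wall, 70 mm above the bench. Turns with the lid; its y axis lies along the hinge line.
- fork_mid (a point): Lifting fork, lying flat: orange handle 85 mm long (x), 18 wide (y), 22 mm high, with two flat steel prongs 6 mm thick and 34 mm over both; 131 mm long in all, about 0.1 kg. The point is half-way up, 10 mm in front of the handle's middle; its x axis points along the fork to the prong tips (78 mm ahead; the handle's rear end is 53 mm behind), z up.
- disc_a_mid (a point): Centre, half-way up, of a flat brass disc weight 64 mm across and 10 mm thick with a red ring on its upper face, 273 g; z is its axis. May be absent.
- disc_b_mid (a point): Centre, half-way up, of a flat brass disc weight 56 mm across and 10 mm thick with a blue ring on its upper face, 209 g; z is its axis. May be absent.
- disc_c_mid (a point): Centre, half-way up, of a flat brass disc weight 48 mm across and 10 mm thick with a green ring on its upper face, 154 g; z is its axis. May be absent.
- disc_d_mid (a point): Centre, half-way up, of a flat brass disc weight 40 mm across and 10 mm thick with a white ring on its upper face, 107 g; z is its axis. May be absent.
- disc_e_mid (a point): Centre, half-way up, of a flat brass disc weight 32 mm across and 10 mm thick with a black ring on its upper face, 68 g; z is its axis. May be absent.
- canister_mid (a point): Centre of the spent drying canister: bare metal block-shaped can 44 by 44 mm and 50 mm high with a green perforated top, about 0.12 kg. It starts standing on or near the white pad inside the shut case, in the way of the stack. x and y axes are square to its sides, z up.
- tray_in (a point): Centre of the inner floor of the shallow green refill tray fixed to the bench to the right of the case: 108 by 108 mm outside, 18 mm high, walls and floor 4 mm thick. Axes square to its sides.
- meter: Bystander: yellow hand multimeter lying on the bench, 150 by 75 by 34 mm; origin under its middle.
- mug: Bystander: white mug, 80 mm across, 90 mm high, handle at its +y; origin under its middle.
- driver: Bystander: red screwdriver lying on the bench, 170 mm long; origin under it.
Mind the look-alikes: they are no part of the job. Leave any black or purple look-alike of the part that bears disc_b_mid alone.

How it is judged:
On the way, in this order (a step that is already met when the one before it is completed fails the run):
1. the lid leans back open on its stop (value of joint lid above 1.65 rad), for 0.3 s.
2. with the lid still open, every disc present is stacked in order of size on the pad the fork lies in its bay and the canister is in the tray (horizontal distance between each of disc_a_mid, disc_b_mid, disc_c_mid, disc_d_mid, disc_e_mid and pad below 0.01 m and angle between each of disc_a_mid, disc_b_mid, disc_c_mid, disc_d_mid, disc_e_mid's own z axis and vertical below 0.08 rad and z of each of disc_a_mid, disc_b_mid, disc_c_mid, disc_d_mid, disc_e_mid in the frame of pad below 0.055 m and z of each of disc_b_mid, disc_c_mid, disc_d_mid, disc_e_mid in the frame of disc_a_mid above 0.006 m and z of each of disc_c_mid, disc_d_mid, disc_e_mid in the frame of disc_b_mid above 0.006 m and z of each of disc_d_mid, disc_e_mid in the frame of disc_c_mid above 0.006 m and z of disc_e_mid in the frame of disc_d_mid above 0.006 m and x of fork_mid in the frame of bay between -0.04 and 0.04 m and y of fork_mid in the frame of bay between -0.028 and 0.028 m and z of fork_mid in the frame of bay below 0.02 m and angle between fork_mid's own z axis and vertical below 0.25 rad and x of canister_mid in the frame of tray_in between -0.032 and 0.032 m and y of canister_mid in the frame of tray_in between -0.032 and 0.032 m and z of canister_mid in the frame of tray_in below 0.03 m and value of joint lid above 1.5 rad), for 0.3 s.
At the end, for the whole second after the job is handed in: Lid shut (under 0.03 rad); every disc present flat, within 10 mm of the pad's centre, larger ones below smaller ones; the fork flat in its bay (within 40 mm lengthwise, 28 mm sideways of its centre); the canister resting in the tray (within 32 mm of its middle along each side) (horizontal distance between each of disc_a_mid, disc_b_mid, disc_c_mid, disc_d_mid, disc_e_mid and pad below 0.01 m and angle between each of disc_a_mid, disc_b_mid, disc_c_mid, disc_d_mid, disc_e_mid's own z axis and vertical below 0.08 rad and z of each of disc_a_mid, disc_b_mid, disc_c_mid, disc_d_mid, disc_e_mid in the frame of pad below 0.055 m and z of each of disc_b_mid, disc_c_mid, disc_d_mid, disc_e_mid in the frame of disc_a_mid above 0.006 m and z of each of disc_c_mid, disc_d_mid, disc_e_mid in the frame of disc_b_mid above 0.006 m and z of each of disc_d_mid, disc_e_mid in the frame of disc_c_mid above 0.006 m and z of disc_e_mid in the frame of disc_d_mid above 0.006 m and x of fork_mid in the frame of bay between -0.04 and 0.04 m and y of fork_mid in the frame of bay between -0.028 and 0.028 m and z of fork_mid in the frame of bay below 0.02 m and angle between fork_mid's own z axis and vertical below 0.25 rad and x of canister_mid in the frame of tray_in between -0.032 and 0.032 m and y of canister_mid in the frame of tray_in between -0.032 and 0.032 m and z of canister_mid in the frame of tray_in below 0.03 m and value of joint lid below 0.03 rad); the robot touches nothing.
It fails at once if the multimeter is moved more than 30 mm (distance of meter from where it was at the start of the episode above 0.03 m).
It fails at once if the mug is moved more than 30 mm (distance of mug from where it was at the start of the episode above 0.03 m).
It fails at once if the screwdriver is moved more than 30 mm (distance of driver from where it was at the start of the episode above 0.03 m).
Of disc_a, disc_b, disc_c, disc_d, disc_e only 3 to 5 are there at a start; the rules pass over those that are not, and their reading is None.
At some moment in a run one of fork may be knocked a few centimetres aside while the robot is not near it.
Once in a run the grip may slacken for a moment while it holds something.
It also fails if it takes over 210 s, if anything falls off the work surface, if the arm or the gripper's body presses on something with over 40 N, if the wrist force passes 120 N, or if a joint passes its speed limit or range.

ROBOT

A 6-joint arm with a two-finger parallel gripper is mounted at the origin on the work surface. World frame = base frame: x ahead of the robot, y to its left, z up, the work surface at z = 0. Lengths are in m, angles in rad, forces in N, time in s.
With the tool pointing down it reaches from about 0.225 to 0.725 m from the base axis. Payload 3.1 kg.
Tool frame: the origin (TCP) lies at the very end of the fingers, on their centre line; the grasp point (between the pads) lies 19 mm behind it; z points along the fingers, y is the direction in which the jaws open and shut (so a half turn about z gives the same grasp; the last joint's range is limited). The gripper opens to 85 mm and grips with 20 to 120 N. Pads are 22 mm wide; open, the fingers measure 114 mm over their backs; the gripper's body (76 mm by 85 mm) begins 54 mm behind the grasp point. The pads swing forward as they close: fully open they stand 13 mm farther back than shut.
Start: joints at [-1.406, 0.048, 0.099, 1.622, 0, 1.443], TCP at [0.152, -0.503, 0.231] pointing down, gripper open.
Joint ranges: [-2.91, 2.91], [-0.99, 1.94], [-1.21, 1.42], [-2.12, 2.29], [-1.49, 1.47], [-3.14, 3.14]. Speed limits (rad/s): [2.79, 2.79, 3.14, 3.14, 3.14, 3.14].

INTERFACE

Orientations are given as a unit quaternion [w, x, y, z].
In Python, from bench import manip, viewer, job gives the robot as it stands.
- The arm moves only by the shell command python3 -m crank 'ROWS' [OPENING] [FORCE]. ROWS is JSON, a list of rows, each an object of numbers: "dx", "dy", "dz": the shift along the tool's x, y, z in mm; "twist": the turn about the tool's z in rad. A call has 1 to 8 rows; each row shifts and turns the commanded pose from where the row before left it, along the tool's axes as they then stand; what a row does not reach is not made up. A row lasts 1/10 s, in which the tool goes at most 50 mm and 8.59 degrees, less where a joint would pass 70% of its speed; a pose out of reach is approached as far as the arm can. A call is refused whole if a number of a shift passes 50 or a number of a turn 0.15, either way. A call with a gripper value outside its range is refused whole. OPENING is the closure in counts, from 0 (fully open) to 255 (shut), set as the call begins (- or left out, the last holds). The fingers move at their own pace and stop on an object; FORCE is the grip in N (left out, the last holds). Time passes only in rows, so rows that do not move let the fingers close. It gives the time, the measured TCP pose, the force and the opening at its end, in the units of the state.
- manip.get_state(): the state, without advancing time (a new reading comes with each control period).
- viewer.camera(name): name is "side" or "top"; returns (picture, depth): 400x640x3 uint8, red, green, blue; 400x640 float32, m along the optical axis (not along the pixel's ray), 0 where there is no reading.
- viewer.get_calibration(name): a dict with "fx", "fy", "cx", "cy" (pixels), "k1" (the pictures are not rectified: a ray, as slopes to the right and down, at radius r is drawn at 1 + k1 r^2 times it, then the intrinsics apply), "R" (3x3) and "t" (3): a world point X has camera coordinates R X + t. Camera axes: x right, y down, z forward; pixel columns grow to the right and rows downward; lengths in m; the calibration is good to about 2 mm. A picture is of the moment at which its call begins. get_calibration takes no time and is no camera call.
- job.finish_job(): hands the job in, once; it reports no verdict.
Trained networks look in the newest picture that a camera, given by its name, has taken for a name from the list of things; names that differ only in an ending like _2 or _b are one class to them, and where a whole thing is asked for, a point or a joint stands for the part that bears it (a point fixed in the world has none). Each returns a list of dicts, best first, with "conf" (0 to 1); they miss things now and then, are a little off and sometimes report something else, mostly with a low value. They report only what shows in the picture. A call takes as long as a camera call. They do not tell look-alikes from the thing itself.
- viewer.recognise(camera, target): "uv" ([column, row] in pixels, amid what is visible of it).
The state is a dict: "t": time; "joint_positions": joint angles; "joint_vel": joint speeds; "effort": joint torques, N m; "ee_pos": TCP position; "eef_rot": TCP orientation; "ft_force": force on the tool from outside, world axes, zero at the start; "wrist_torque": the same for the moment, N m; "opening": opening from 0.0 (shut) to 1.0 (fully open).
Only numpy, scipy, OpenCV 4.12 (cv2) and the standard library are available. Lean on these libraries where they do the work, as an engineer would, in place of code of your own. Each camera call takes 0.05 s, during which the arm holds its last target.

## Working session

There is one attempt and no reset: what is moved stays moved. The work goes in short steps, Python scripts to look and compute and a shell command to move; the robot and the scene stay as the last step left them, time stands still between calls to the robot, and variables do not carry over. Pictures are saved under pics/ and viewed, and the job is handed in when it is done.

```bash
ls; mkdir -p pics; python3 - <<'E'
from bench import manip, viewer, job
import cv2
print(manip.get_state())
for n in ("side","top"):
    im,d=viewer.camera(n); cv2.imwrite(f"pics/{n}0.png",im[:,:,::-1]); print(n,viewer.get_calibration(n))
E
```

```text
pics
{'t': 0.0, 'joint_positions': array([-1.40579656e+00,  4.87323421e-02,  9.75879931e-02,  1.62198721e+00,
       -2.28912087e-05,  1.44300211e+00]), 'joint_vel': array([-0.00015824, -0.00027205,  0.00027608, -0.00068727, -0.00013216,
        0.00129216]), 'effort': array([-2.36851738e-04, -3.38780272e+01,  3.20016682e+01,  2.02105951e-02,
       -7.18191859e-05, -7.29666141e-07]), 'ee_pos': array([ 0.15141295, -0.50205594,  0.23012179]), 'eef_rot': array([-1.16720018e-03,  9.89302409e-01,  1.45874532e-01, -3.31632410e-05]), 'ft_force': array([ 0.02065292,  0.47774524, -0.00388556]), 'wrist_torque': array([ 0.03022002, -0.02048437, -0.03130218]), 'opening': 0.9996453886894634}
side {'fx': 476.1145567907126, 'fy': 476.1145567907126, 'cx': 327.3405669156017, 'cy': 200.01275509273083, 'k1': -0.07066383074058454, 'R': array([[-0.69702056, -0.71693914,  0.01267308],
       [-0.4215464 ,  0.3954095 , -0.81605757],
       [ 0.58005256, -0.5741512 , -0.57783167]]), 't': array([0.42032429, 0.31483565, 1.15081248])}
top {'fx': 503.5744994538154, 'fy': 503.5744994538154, 'cx': 317.15092656918506, 'cy': 203.11216039169855, 'k1': -0.011367684998735892, 'R': array([[ 0.01969792, -0.99939452,  0.02868068],
       [-0.9895195 , -0.02359158, -0.1424591 ],
       [ 0.14304947, -0.02557395, -0.98938507]]), 't': array([-0.01587276,  0.60919449,  1.27837696])}
```

View pics/top0.png

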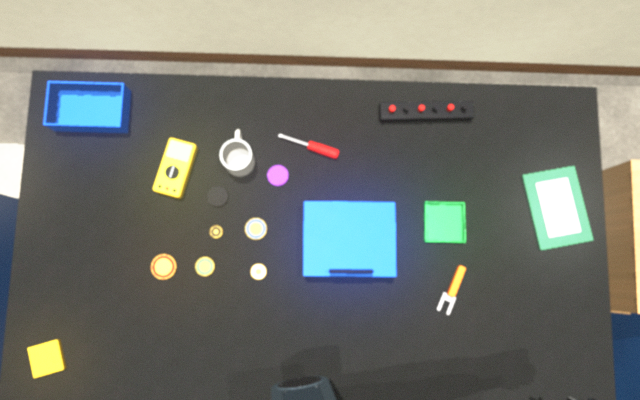

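View pics/side0.png

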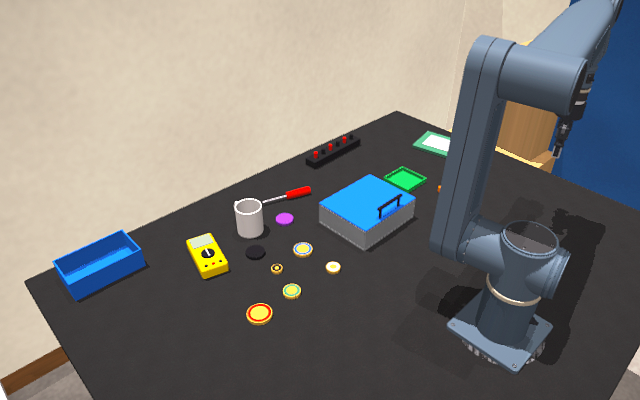

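```bash
cat > h.py <<'E'
from bench import manip, viewer, job
import numpy as np, cv2
def K(n):
    c=viewer.get_calibration(n); return c,np.array([[c['fx'],0,c['cx']],[0,c['fy'],c['cy']],[0,0,1.]]),np.array([c['k1'],0,0,0.])
def rays(n,uv):
    c,k,d=K(n); p=cv2.undistortPoints(np.array(uv,float).reshape(-1,1,2),k,d).reshape(-1,2)
    return c,np.c_[p,np.ones(len(p))]
def onz(n,uv,z):
    c,r=rays(n,uv); R,t=np.array(c['R']),np.array(c['t']); o=-R.T@t; D=r@R
    s=(z-o[2])/D[:,2]; return o+s[:,None]*D
def proj(n,X):
    c,k,d=K(n); R,t=np.array(c['R']),np.array(c['t'])
    return cv2.projectPoints(np.array(X,float).reshape(-1,1,3),cv2.Rodrigues(R)[0],t,k,d)[0].reshape(-1,2)
def cloud(n,depth):
    h,w=depth.shape; v,u=np.mgrid[0:h,0:w]
    c,r=rays(n,np.stack([u.ravel(),v.ravel()],1)); R,t=np.array(c['R']),np.array(c['t'])
    return ((r*depth.reshape(-1,1)-t)@R).reshape(h,w,3)
def save(im,name,box=None,f=1):
    if box: im=im[box[1]:box[3],box[0]:box[2]]
    cv2.imwrite(f"pics/{name}.png",cv2.resize(im[:,:,::-1],None,fx=f,fy=f,interpolation=cv2.INTER_CUBIC))
def st():
    s=manip.get_state(); q=s['eef_rot']
    yaw=np.arctan2(2*(q[1]*q[2]+q[0]*q[3]),1-2*(q[2]**2+q[3]**2))
    tilt=np.degrees(np.arccos(np.clip(-(1-2*(q[1]**2+q[2]**2)),-1,1)))
    return s,s['ee_pos'],yaw,tilt
def go(target,yaw=None):
    """report shift in tool axes (mm) from measured pose to target, twist to yaw of tool x axis"""
    s,p,y,t=st(); d=(np.array(target)-p)*1000
    tx=np.array([np.cos(y),np.sin(y)]); ty=np.array([np.sin(y),-np.cos(y)])
    if yaw is None: yaw=y
    dyaw=(yaw-y+np.pi)%(2*np.pi)-np.pi
    print('pos',p.round(4),'yaw',round(y,3),'tilt',round(t,2),'| dx %.1f dy %.1f dz %.1f twist(if rot first, re-run) %.3f'%(d[:2]@tx,d[:2]@ty,-d[2],-dyaw))
    tx=np.array([np.cos(yaw),np.sin(yaw)]); ty=np.array([np.sin(yaw),-np.cos(yaw)])
    print('  after twist: dx %.1f dy %.1f'%(d[:2]@tx,d[:2]@ty))
E
python3 - <<'E'
from h import *
im,d=viewer.camera('top'); np.savez('t0.npz',im=im,d=d)
save(im,'t1',(130,120,480,330),2.28)
P=cloud('top',d)
print(st()[1:], d[240,350],P[240,350],P[230,445],P[300,300])
for n in ['disc_a_mid','disc_b_mid','disc_c_mid','disc_d_mid','disc_e_mid','lid_handle','fork_mid','tray_in','case','lid_hinge','meter','mug','driver']:
    r=viewer.recognise('top',n)
    print(n,[(np.round(x['uv'],1).tolist(),round(x['conf'],2),onz('top',x['uv'],.01)[0].round(3).tolist()) for x in r[:7]])
E
```

```text
(array([ 0.15145005, -0.50216246,  0.2303563 ]), np.float64(0.29281589700381483), np.float64(0.10879512148846877)) 1.2795658 [ 0.51217833 -0.08716016  0.07510424] [ 0.54996326 -0.35142019  0.00325541] [ 0.35619361  0.03644708 -0.00372989]
disc_a_mid [([162.1, 267.2], 0.94, [0.435, 0.4, 0.01])]
disc_b_mid [([253.6, 227.9], 0.89, [0.544, 0.165, 0.01]), ([221.9, 197.3], 0.76, [0.624, 0.253, 0.01]), ([279.8, 174.7], 0.69, [0.69, 0.099, 0.01])]
disc_c_mid [([207.1, 268.0], 0.65, [0.435, 0.283, 0.01])]
disc_d_mid [([258.9, 274.3], 0.61, [0.421, 0.146, 0.01])]
disc_e_mid [([216.9, 231.7], 0.59, [0.531, 0.261, 0.01])]
lid_handle [([351.6, 239.9], 0.75, [0.517, -0.097, 0.01])]
fork_mid [([453.5, 290.3], 0.78, [0.389, -0.37, 0.01])]
tray_in [([446.5, 219.9], 0.85, [0.577, -0.354, 0.01])]
case [([350.1, 239.7], 0.68, [0.518, -0.093, 0.01])]
lid_hinge [([349.7, 242.9], 0.84, [0.509, -0.092, 0.01])]
meter [([176.9, 165.5], 0.66, [0.708, 0.378, 0.01])]
mug [([235.5, 155.5], 0.84, [0.74, 0.221, 0.01])]
driver [([325.4, 150.6], 0.93, [0.76, -0.023, 0.01]), ([351.8, 238.2], 0.4, [0.522, -0.098, 0.01])]
```

View pics/t1.png

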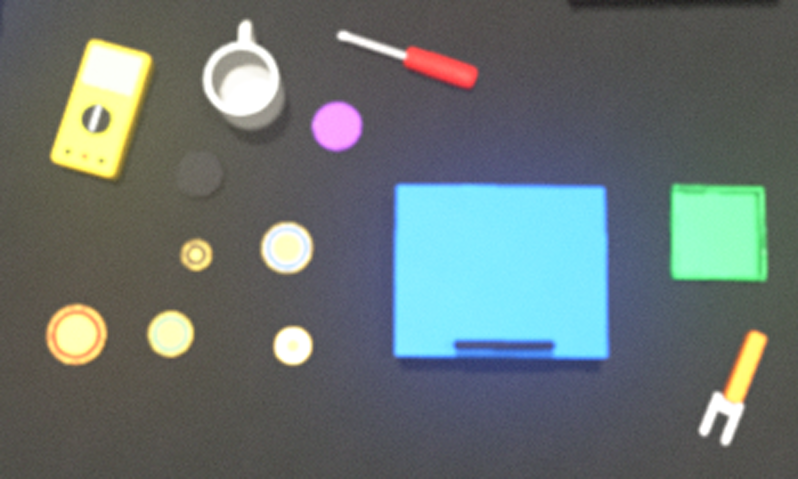

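```bash
python3 - <<'E'
from h import *
z=np.load('t0.npz'); im=z['im']; hsv=cv2.cvtColor(im,cv2.COLOR_RGB2HSV)
m=((hsv[...,0]>95)&(hsv[...,0]<115)&(hsv[...,1]>120)&(hsv[...,2]>150)).astype(np.uint8)
m[:, :280]=0; m[:,420:]=0; m[:190]=0; m[290:]=0
m=cv2.morphologyEx(m,cv2.MORPH_CLOSE,np.ones((9,9)))
c=max(cv2.findContours(m,0,2)[0],key=cv2.contourArea)
r=cv2.minAreaRect(c); b=cv2.boxPoints(r); print(r,b); W=onz('top',b,.076); print(W.round(4), W.mean(0).round(4))
for i in range(4): e=W[(i+1)%4]-W[i]; print(np.linalg.norm(e).round(4),np.arctan2(e[1],e[0]).round(3))
# handle
m2=((hsv[...,2]<110)).astype(np.uint8); m2[:255]=0;m2[276:]=0;m2[:,:310]=0;m2[:,390:]=0
v,u=np.nonzero(m2); print('handle',u.mean(),v.mean(),u.min(),u.max(),onz('top',[[u.mean(),v.mean()]],.111))
# objects saturated / brass
for name,(lo,hi),box in [('tray',(50,85),(410,190,480,255)),('forkh',(5,28),(430,255,480,325))]:
    x0,y0,x1,y1=box; mm=np.zeros_like(m); s=hsv[y0:y1,x0:x1]; mm[y0:y1,x0:x1]=((s[...,0]>=lo)&(s[...,0]<=hi)&(s[...,1]>90)&(s[...,2]>90))
    c=max(cv2.findContours(mm,0,2)[0],key=cv2.contourArea); r=cv2.minAreaRect(c); b=cv2.boxPoints(r); W=onz('top',b,.018); print(name,W.mean(0).round(4))
    for i in range(4): e=W[(i+1)%4]-W[i]; print(np.linalg.norm(e).round(4),np.arctan2(e[1],e[0]).round(3))
for n,(u,v) in dict(a=(163,267),b=(256,229),c=(205,267),d=(258,271),e=(216,231)).items():
    q=hsv[v-18:v+19,u-18:u+19]; mm=(q[...,2]>125).astype(np.uint8)
    c=max(cv2.findContours(mm,0,2)[0],key=cv2.contourArea); (cx,cy),rad=cv2.minEnclosingCircle(c); mo=cv2.moments(c)
    uv=[u-18+mo['m10']/mo['m00'],v-18+mo['m01']/mo['m00']]; print(n,np.round(uv,1),rad,onz('top',[uv],.008)[0].round(4))
E
```

```text
((349.5, 238.5), (77.0, 95.0), 90.0) [[302. 200.]
 [397. 200.]
 [397. 277.]
 [302. 277.]]
[[ 0.6119  0.0372  0.076 ]
 [ 0.6178 -0.2073  0.076 ]
 [ 0.4214 -0.2068  0.076 ]
 [ 0.4168  0.0325  0.076 ]] [ 0.5169 -0.0861  0.076 ]
0.2446 -1.547
0.1963 3.139
0.2394 1.59
0.1952 0.024<stdin>:11: RuntimeWarning: Mean of empty slice.
  ret = ret.dtype.type(ret / rcount)
Traceback (most recent call last):
ValueError: zero-size array to reduction operation minimum which has no identity
```

```bash
python3 - <<'E'
from h import *
z=np.load('t0.npz'); im=z['im']; hsv=cv2.cvtColor(im,cv2.COLOR_RGB2HSV); B=cv2.GaussianBlur(im[...,2].astype(float),(3,3),0)
# subpixel edges of lid: blue channel gradient
def edge(scan): # scan: array of profile
    g=np.abs(np.diff(scan)); i=g.argmax(); a=max(i-2,0); w=g[a:i+3]; return (w*np.arange(a,a+len(w))).sum()/w.sum()+.5
pts={}
pts['L']=[(295+edge(B[v,295:310]),v) for v in range(208,270,2)]
pts['R']=[(390+edge(B[v,390:405]),v) for v in range(208,270,2)]
pts['T']=[(u,193+edge(B[193:208,u])) for u in range(310,390,2)]
pts['Bt']=[(u,271+edge(B[271:285,u])) for u in range(310,390,2)]
L={}
for k,p in pts.items():
    W=onz('top',p,.076)[:,:2].astype(np.float32); vx,vy,x,y=cv2.fitLine(W,cv2.DIST_HUBER,0,.01,.01).ravel(); L[k]=(vx,vy,x,y); print(k,np.median(W,0).round(4),np.arctan2(vy,vx).round(4))
print(im[262:280,350]); print(im[270,325:380:3])
E
```

```text
L [0.5145 0.0352] 0.0179
R [ 0.5198 -0.2056] 0.0097
T [ 0.6148 -0.0834] -1.5594
Bt [ 0.42   -0.0855] -1.5557
[[128 235 255]
 [129 237 255]
 [125 233 255]
 [126 235 255]
 [129 237 255]
 [120 230 255]
 [109 205 255]
 [ 89 149 248]
 [ 81 100 170]
 [ 80  86 135]
 [ 70  85 144]
 [ 64 103 187]
 [ 75 130 232]
 [ 75 135 236]
 [ 67 112 199]
 [ 60  79 144]
 [ 56  66 117]
 [ 60  65 117]]
[[126 231 255]
 [105 194 255]
 [ 81 100 168]
 [ 84 100 167]
 [ 82  99 166]
 [ 79  97 162]
 [ 82 100 168]
 [ 81  99 169]
 [ 78 100 168]
 [ 80 107 186]
 [ 77 104 189]
 [ 79 105 190]
 [ 78 107 189]
 [ 72 103 185]
 [ 79 109 190]
 [ 79 106 188]
 [101 186 255]
 [127 234 255]
 [124 233 255]]
```

```bash
python3 - <<'E'
from h import *
z=np.load('t0.npz'); im=z['im']; hsv=cv2.cvtColor(im,cv2.COLOR_RGB2HSV)
print('handle',onz('top',[[351,270.8]],.111), proj('top',[[.4344,-.0863,.111]]))
m=np.zeros(im.shape[:2],np.uint8)
for name,(lo,hi),box in [('tray',(50,85),(410,190,480,255)),('forkh',(5,28),(430,255,480,325))]:
    x0,y0,x1,y1=box; mm=np.zeros_like(m); s=hsv[y0:y1,x0:x1]; mm[y0:y1,x0:x1]=((s[...,0]>=lo)&(s[...,0]<=hi)&(s[...,1]>90)&(s[...,2]>90))
    c=max(cv2.findContours(mm,0,2)[0],key=cv2.contourArea); r=cv2.minAreaRect(c); b=cv2.boxPoints(r); W=onz('top',b,.018); print(name,r,W.mean(0).round(4))
    for i in range(4): e=W[(i+1)%4]-W[i]; print(np.linalg.norm(e).round(4),np.arctan2(e[1],e[0]).round(3))
for n,(u,v) in dict(a=(163,267),b=(256,229),c=(205,267),d=(258,271),e=(216,231)).items():
    q=hsv[v-18:v+19,u-18:u+19]; mm=(q[...,2]>125).astype(np.uint8)
    c=max(cv2.findContours(mm,0,2)[0],key=cv2.contourArea); (cx,cy),rad=cv2.minEnclosingCircle(c); mo=cv2.moments(c)
    uv=[u-18+mo['m10']/mo['m00'],v-18+mo['m01']/mo['m00']]; print(n,np.round(uv,1),rad,onz('top',[uv],.008)[0].round(4))
go([.4344,-.0863,.19],1.5708+.013)
go([.4344,-.0863,.19],-1.5708+.013)
E
```

```text
handle [[ 0.4342246  -0.08708235  0.111     ]] [[350.68204826 270.72140723]]
tray ((444.5, 221.5), (43.0, 43.0), 90.0) [ 0.5718 -0.3464  0.018 ]
0.1173 -1.547
0.1163 3.119
0.1158 1.592
0.1159 -0.01
forkh ((456.31036376953125, 280.2241516113281), (10.770329475402832, 33.239463806152344), 21.801406860351562) [ 0.4162 -0.3753  0.018 ]
0.0884 -0.4
0.0284 -1.931
0.0883 2.739
0.0282 1.212
a [163.  266.3] 13.940085411071777 [0.4371 0.3986 0.008 ]
b [255.4 228.3] 11.943170547485352 [0.5428 0.1599 0.008 ]
c [204.3 265.9] 10.596894264221191 [0.4402 0.2907 0.008 ]
d [257.9 271.2] 9.092062950134277 [0.4293 0.1492 0.008 ]
e [215.7 231.3] 7.554995536804199 [0.5324 0.2652 0.008 ]
pos [ 0.1515 -0.5027  0.2314] yaw 0.293 tilt 0.0 | dx 391.0 dy -317.0 dz 41.4 twist(if rot first, re-run) -1.291
  after twist: dx 412.6 dy 288.3
pos [ 0.1515 -0.5027  0.2314] yaw 0.293 tilt 0.0 | dx 391.0 dy -317.0 dz 41.4 twist(if rot first, re-run) 1.851
  after twist: dx -412.6 dy -288.3
```

```bash
python3 -m crank '[{"twist":-0.145},{"twist":-0.145},{"twist":-0.145},{"twist":-0.145},{"twist":-0.145},{"twist":-0.145},{"twist":-0.145},{"twist":-0.145}]' 0 30
python3 -m crank '[{"twist":-0.131},{"dx":41,"dy":29},{"dx":41,"dy":29},{"dx":41,"dy":29},{"dx":41,"dy":29},{"dx":41,"dy":29},{"dx":41,"dy":29},{"dx":41,"dy":29}]' 110
python3 - <<'E'
from h import *
go([.4344,-.0863,.19],1.5708+.013); print(st()[0]['opening'],st()[0]['joint_positions'])
E
```

```text
pos [ 0.1515 -0.5027  0.2314] yaw 0.293 tilt 0.0 | dx 391.0 dy -317.0 dz 41.4 twist(if rot first, re-run) -1.291
  after twist: dx 412.6 dy 288.3
1.0021753830667397 [-1.40578492e+00  4.79526539e-02  9.92486102e-02  1.62202614e+00
  3.08480384e-05  1.44297235e+00]validation failed for argument at $[0]...
validation failed for argument at $[0]...
```

```bash
python3 -m crank '[{"dx":0,"dy":0,"dz":0,"twist":-0.145},{"dx":0,"dy":0,"dz":0,"twist":-0.145},{"dx":0,"dy":0,"dz":0,"twist":-0.145},{"dx":0,"dy":0,"dz":0,"twist":-0.145},{"dx":0,"dy":0,"dz":0,"twist":-0.145},{"dx":0,"dy":0,"dz":0,"twist":-0.145},{"dx":0,"dy":0,"dz":0,"twist":-0.145},{"dx":0,"dy":0,"dz":0,"twist":-0.145}]' 0 30
```

```text
t: 1.6
ee_pos: [0.1515, -0.5027, 0.2313]
eef_rot: [0.0, 0.746, 0.666, -0.0]
ft_force: [-0.3, -0.0, -0.5]
opening: 0.999
```

```bash
python3 -m crank '[{"dx":0,"dy":0,"dz":0,"twist":-0.131},{"dx":41,"dy":29,"dz":0,"twist":0},{"dx":41,"dy":29,"dz":0,"twist":0},{"dx":41,"dy":29,"dz":0,"twist":0},{"dx":41,"dy":29,"dz":0,"twist":0},{"dx":41,"dy":29,"dz":0,"twist":0},{"dx":41,"dy":29,"dz":0,"twist":0},{"dx":41,"dy":29,"dz":0,"twist":0}]' 110
python3 - <<'E'
from h import *
go([.4344,-.0863,.19],1.5708+.013); print(st()[0]['opening'],st()[0]['joint_positions'])
E
```

```text
t: 2.4
ee_pos: [0.3507, -0.2126, 0.2316]
eef_rot: [0.001, 0.703, 0.711, 0.0]
ft_force: [1.1, -0.5, 0.3]
opening: 0.568
pos [ 0.3507 -0.2126  0.2316] yaw 1.583 tilt 0.08 | dx 125.3 dy 85.2 dz 41.6 twist(if rot first, re-run) -0.001
  after twist: dx 125.2 dy 85.3
0.5683125951767667 [-7.08924261e-01 -2.51752272e-01 -1.76439899e-01  1.64473609e+00
  9.27336441e-05  8.49435811e-01]
```

```bash
python3 -m crank '[{"dx":42,"dy":28,"dz":10,"twist":0},{"dx":42,"dy":28,"dz":30,"twist":0},{"dx":41.3,"dy":29.2,"dz":0,"twist":0},{"dx":0,"dy":0,"dz":0,"twist":0}]' 110
python3 - <<'E'
from h import *
go([.4344,-.0863,.093],1.5708+.013)
im,d=viewer.camera('top'); save(im,'t2',(280,170,440,310),4)
im,d=viewer.camera('side'); save(im,'s2',(280,130,480,280),3.5)
E
```

```text
t: 2.8
ee_pos: [0.4296, -0.0905, 0.1947]
eef_rot: [-0.001, 0.699, 0.715, 0.001]
ft_force: [-0.3, 0.5, 0.3]
opening: 0.567
pos [ 0.4296 -0.0905  0.1947] yaw 1.593 tilt 0.19 | dx 4.1 dy 4.9 dz 101.7 twist(if rot first, re-run) 0.009
  after twist: dx 4.1 dy 4.8
```

View pics/s2.png

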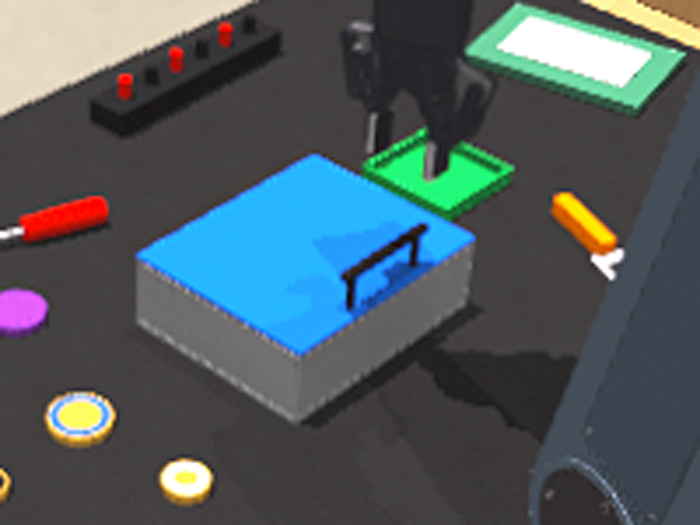

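```bash
python3 - <<'E'
from h import *
go([.4344,-.0863,.093],1.5708+.013)
E
```

```text
pos [ 0.4285 -0.0949  0.196 ] yaw 1.587 tilt 0.04 | dx 8.5 dy 6.1 dz 103.0 twist(if rot first, re-run) 0.004
  after twist: dx 8.5 dy 6.0
```

```bash
python3 -m crank '[{"dx":4.2,"dy":3,"dz":0,"twist":0},{"dx":4.2,"dy":3,"dz":10,"twist":0},{"dx":0,"dy":0,"dz":20,"twist":0},{"dx":0,"dy":0,"dz":20,"twist":0},{"dx":0,"dy":0,"dz":20,"twist":0},{"dx":0,"dy":0,"dz":20,"twist":0},{"dx":0,"dy":0,"dz":13,"twist":0},{"dx":0,"dy":0,"dz":0,"twist":0}]' 110
python3 - <<'E'
from h import *
go([.4344,-.0863,.093],1.5708+.013)
im,d=viewer.camera('side'); save(im,'s3',(280,130,480,280),3.5)
E
```

```text
t: 3.7
ee_pos: [0.4322, -0.0875, 0.0906]
eef_rot: [-0.002, 0.703, 0.711, -0.001]
ft_force: [0.1, -0.2, 0.5]
opening: 0.569
pos [ 0.4322 -0.0875  0.0906] yaw 1.582 tilt 0.26 | dx 1.2 dy 2.2 dz -2.4 twist(if rot first, re-run) -0.002
  after twist: dx 1.2 dy 2.2
```

View pics/s3.png

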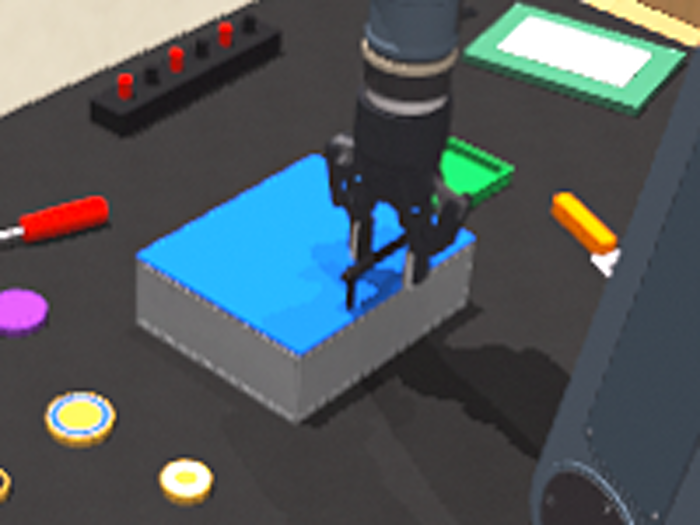

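```bash
python3 -m crank '[{"dx":0,"dy":0,"dz":0,"twist":0},{"dx":0,"dy":0,"dz":0,"twist":0},{"dx":0,"dy":0,"dz":0,"twist":0},{"dx":0,"dy":0,"dz":0,"twist":0},{"dx":0,"dy":0,"dz":0,"twist":0},{"dx":0,"dy":0,"dz":0,"twist":0}]' 255 30
python3 - <<'E'
from h import *
s,p,y,t=st();print(p,s['ft_force'],s['opening'])
R=.1827;h=np.array([.4344+.178,.070])
prev=None
for th in np.arange(0,1.8,.11):
    X=(h[0]-R*np.cos(th+.2265),.07+R*np.sin(th+.2265))
    if prev: print(round(th,2),'dy %.1f dz %.1f'%((X[0]-prev[0])*1e3,-(X[1]-prev[1])*1e3))
    prev=X
E
```

```text
t: 4.35
ee_pos: [0.435, -0.0878, 0.0943]
eef_rot: [0.001, 0.702, 0.712, 0.0]
ft_force: [-0.2, -0.3, 5.8]
opening: 0.115
[ 0.43504394 -0.08776878  0.09433719] [-0.15669851 -0.28789779  5.84988341] 0.1145960883108518
0.11 dy 5.6 dz -19.3
0.22 dy 7.7 dz -18.6
0.33 dy 9.7 dz -17.6
0.44 dy 11.5 dz -16.4
0.55 dy 13.3 dz -15.1
0.66 dy 14.8 dz -13.5
0.77 dy 16.2 dz -11.8
0.88 dy 17.4 dz -10.0
0.99 dy 18.4 dz -8.0
1.1 dy 19.2 dz -5.9
1.21 dy 19.7 dz -3.8
1.32 dy 20.0 dz -1.6
1.43 dy 20.1 dz 0.6
1.54 dy 19.9 dz 2.8
1.65 dy 19.5 dz 5.0
1.76 dy 18.8 dz 7.1
```

```bash
python3 -m crank '[{"dx":0,"dy":5.6,"dz":-19.3,"twist":0},{"dx":0,"dy":7.7,"dz":-18.6,"twist":0},{"dx":0,"dy":9.7,"dz":-17.6,"twist":0},{"dx":0,"dy":11.5,"dz":-16.4,"twist":0},{"dx":0,"dy":13.3,"dz":-15.1,"twist":0},{"dx":0,"dy":14.8,"dz":-13.5,"twist":0},{"dx":0,"dy":0,"dz":0,"twist":0}]'
python3 - <<'E'
from h import *
R=.1827; th=.66
go([.4355+.178-R*np.cos(th+.2265),-.088,.0925+R*np.sin(th+.2265)-.041],1.583)
print(st()[0]['opening'])
im,d=viewer.camera('side'); save(im,'s4',(280,60,480,280),2.6)
E
```

```text
t: 5.05
ee_pos: [0.4957, -0.087, 0.196]
eef_rot: [-0.0, 0.702, 0.712, -0.002]
ft_force: [-8.3, -0.6, 9.0]
opening: 0.11
pos [ 0.4957 -0.087   0.196 ] yaw 1.584 tilt 0.19 | dx -1.1 dy 2.3 dz 2.9 twist(if rot first, re-run) 0.001
  after twist: dx -1.1 dy 2.3
0.10994366481080188
```

View pics/s4.png

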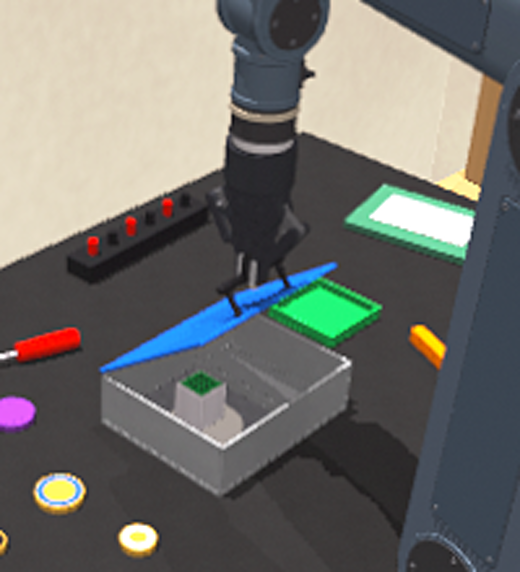

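```bash
python3 -m crank '[{"dx":0,"dy":16.5,"dz":-11,"twist":0},{"dx":0,"dy":17.4,"dz":-10,"twist":0},{"dx":0,"dy":18.4,"dz":-8,"twist":0},{"dx":0,"dy":19.2,"dz":-5.9,"twist":0},{"dx":0,"dy":19.7,"dz":-3.8,"twist":0},{"dx":0,"dy":20,"dz":-1.6,"twist":0},{"dx":0,"dy":0,"dz":0,"twist":0}]'
python3 - <<'E'
from h import *
R=.1827; th=1.32
go([.4355+.178-R*np.cos(th+.2265),-.088,.0925+R*np.sin(th+.2265)-.041],1.583)
print(st()[0]['opening'])
E
```

```text
t: 5.8
ee_pos: [0.6104, -0.0854, 0.2351]
eef_rot: [0.002, 0.702, 0.712, 0.001]
ft_force: [0.1, 0.1, 6.0]
opening: 0.115
pos [ 0.6104 -0.0854  0.2351] yaw 1.584 tilt 0.22 | dx -2.6 dy -1.4 dz 1.0 twist(if rot first, re-run) 0.001
  after twist: dx -2.6 dy -1.4
0.11478135091691347
```

```bash
python3 -m crank '[{"dx":0,"dy":20,"dz":1,"twist":0},{"dx":0,"dy":20,"dz":3,"twist":0},{"dx":0,"dy":19.5,"dz":5,"twist":0},{"dx":0,"dy":12,"dz":5,"twist":0},{"dx":0,"dy":0,"dz":0,"twist":0}]'
python3 - <<'E'
from h import *
s,p,y,t=st(); print(p,s['opening'],s['ft_force'])
im,d=viewer.camera('side'); save(im,'s5',(280,30,480,280),2.4)
E
```

```text
t: 6.3
ee_pos: [0.6819, -0.0844, 0.2196]
eef_rot: [0.001, 0.702, 0.712, 0.001]
ft_force: [1.3, 0.1, 3.3]
opening: 0.117
[ 0.6819428  -0.08439152  0.2196063 ] 0.11685676359255495 [1.27401005 0.13387583 3.27002934]
```

View pics/s5.png

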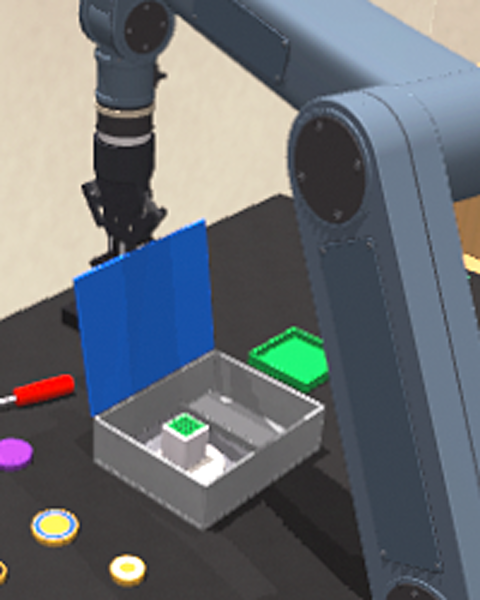

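```bash
python3 -m crank '[{"dx":0,"dy":0,"dz":0,"twist":0},{"dx":0,"dy":0,"dz":0,"twist":0},{"dx":0,"dy":0,"dz":0,"twist":0},{"dx":0,"dy":0,"dz":-15,"twist":0},{"dx":0,"dy":0,"dz":-25,"twist":0},{"dx":0,"dy":0,"dz":-25,"twist":0},{"dx":0,"dy":0,"dz":-25,"twist":0},{"dx":0,"dy":0,"dz":0,"twist":0}]' 189
python3 - <<'E'
from h import *
s,p,y,t=st(); print(p,s['opening'],s['ft_force'])
im,d=viewer.camera('side'); save(im,'s6',(280,0,480,280),2.1)
im,d=viewer.camera('top'); save(im,'t6',(280,120,440,310),3);np.savez('t6.npz',im=im,d=d)
E
```

```text
t: 7.15
ee_pos: [0.6801, -0.0844, 0.3143]
eef_rot: [0.003, 0.703, 0.712, 0.002]
ft_force: [-0.2, -0.0, 0.4]
opening: 0.261
[ 0.68007156 -0.08437979  0.31433549] 0.260624356293355 [-0.24711637 -0.04173068  0.42993453]
```

View pics/s6.png

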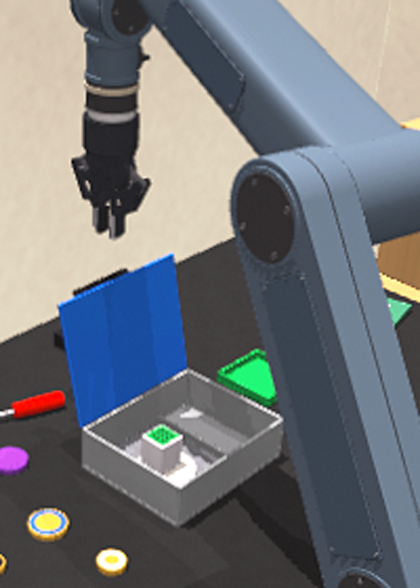

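View pics/t6.png

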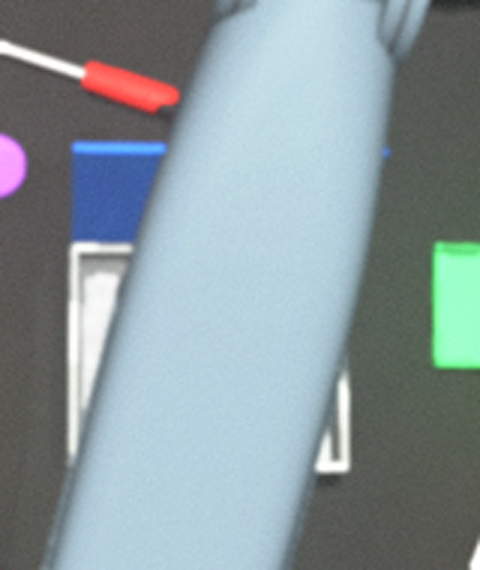

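```bash
python3 -m crank '[{"dx":-27,"dy":-29,"dz":0,"twist":0},{"dx":-27,"dy":-29,"dz":0,"twist":0},{"dx":-27,"dy":-29,"dz":0,"twist":0},{"dx":-27,"dy":-29,"dz":0,"twist":0},{"dx":-27,"dy":-29,"dz":0,"twist":0},{"dx":-27,"dy":-29,"dz":0,"twist":0},{"dx":-27,"dy":-29,"dz":0,"twist":0},{"dx":-27,"dy":-29,"dz":0,"twist":0}]' 60
python3 - <<'E'
from h import *
s,p,y,t=st(); print(p,s['opening'],s['ft_force'])
im,d=viewer.camera('side'); save(im,'s7',(280,100,480,280),3);np.savez('s7.npz',im=im,d=d)
im,d=viewer.camera('top'); save(im,'t7',(280,170,440,310),4);np.savez('t7.npz',im=im,d=d)
print(viewer.recognise('top','canister_mid'),viewer.recognise('top','pad'),viewer.recognise('top','bay'))
E
```

```text
t: 8.05
ee_pos: [0.4481, -0.3033, 0.3073]
eef_rot: [-0.002, 0.702, 0.712, -0.0]
ft_force: [-0.2, -0.1, -0.3]
opening: 0.762
[ 0.44812812 -0.303296    0.30733613] 0.7620455775104203 [-0.22898882 -0.11682421 -0.32216342]
[{'uv': [336.5, 236.8], 'conf': 0.62}] [{'uv': [350.4, 218.3], 'conf': 0.91}] []
```

View pics/t7.png

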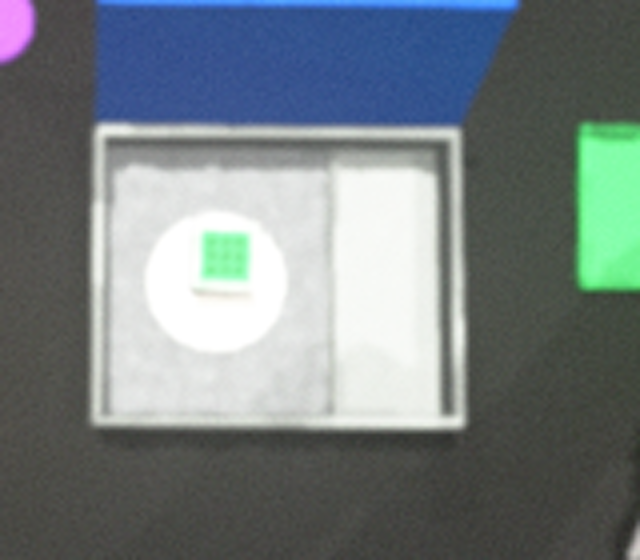

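View pics/s7.png

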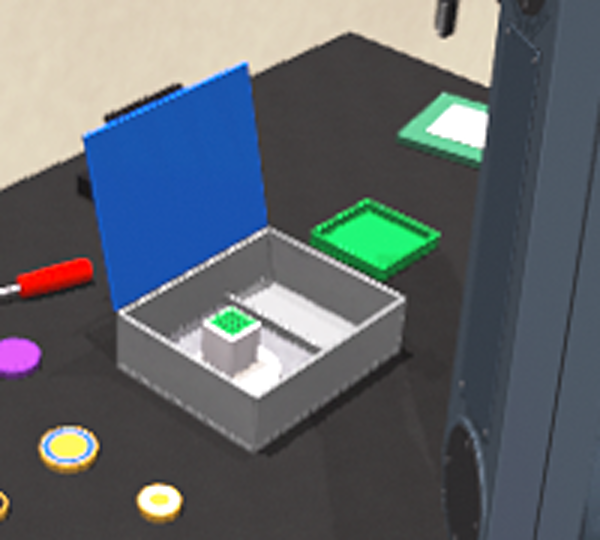

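```bash
python3 - <<'E'
from h import *
z=np.load('t7.npz'); im=z['im']; hsv=cv2.cvtColor(im,cv2.COLOR_RGB2HSV)
m=np.zeros(im.shape[:2],np.uint8); q=hsv[215:262,312:356]
m[215:262,312:356]=(q[...,2]>228)&(q[...,1]<40)
c=max(cv2.findContours(m,0,2)[0],key=cv2.contourArea); print(len(c)); h=cv2.convexHull(c); e=cv2.fitEllipse(h); print('pad',e,onz('top',[e[0]],.008), 'exp',.517-.036*.013,-.0855+.036)
m[:]=0; q=hsv[220:250,320:350]; m[220:250,320:350]=(q[...,0]>50)&(q[...,0]<90)&(q[...,1]>70)
c=max(cv2.findContours(m,0,2)[0],key=cv2.contourArea); r=cv2.minAreaRect(c); print('can',r,onz('top',[r[0]],.058))
print(proj('top',[[.5165,-.0495,.008]]))
z=np.load('s7.npz'); im=z['im']; hsv=cv2.cvtColor(im,cv2.COLOR_RGB2HSV)
m[:]=0; x0,y0,x1,y1=340,195,375,225; q=hsv[y0:y1,x0:x1]; m[y0:y1,x0:x1]=(q[...,0]>50)&(q[...,0]<90)&(q[...,1]>70)
c=max(cv2.findContours(m,0,2)[0],key=cv2.contourArea);b=cv2.boxPoints(cv2.minAreaRect(c)); mo=cv2.moments(c)
print('can side',onz('side',[[mo['m10']/mo['m00'],mo['m01']/mo['m00']]],.058),c.reshape(-1,2).T.tolist())
E
```

```text
160
pad ((335.7572937011719, 238.49118041992188), (47.7980842590332, 48.49082565307617), 166.5536651611328) [[ 0.52021724 -0.0551766   0.008     ]] exp 0.516532 -0.04950000000000001
can ((336.0, 233.5), (11.0, 10.0), 90.0) [[ 0.5293813  -0.05240321  0.058     ]]
[[333.61629896 239.83526925]]
can side [[ 0.53281224 -0.05746606  0.058     ]] [[357, 355, 354, 353, 352, 352, 350, 351, 353, 354, 355, 356, 357, 358, 359, 361, 362, 363, 364, 364, 363, 361, 360, 359, 359, 358], [202, 204, 204, 205, 204, 205, 207, 207, 209, 209, 210, 210, 211, 210, 210, 208, 208, 207, 207, 206, 206, 204, 205, 204, 203, 203]]
```

```bash
python3 - <<'E'
from h import *
W=onz('side',[[357,202],[364,206.5],[357,211],[350.5,207]],.058); print(W.round(4))
for i in range(4): e=W[(i+1)%4]-W[i]; print(np.linalg.norm(e[:2]).round(4),np.arctan2(e[1],e[0]).round(2))
W=onz('top',(np.array([[203,233],[249,233],[249,280],[203,280]]))/4+[280,170],.058); print(W.round(4))
for i in range(4): e=W[(i+1)%4]-W[i]; print(np.linalg.norm(e[:2]).round(4),np.arctan2(e[1],e[0]).round(2))
go([.530,-.054,.16],1.583)
E
```

```text
[[ 0.5493 -0.0753  0.058 ]
 [ 0.5184 -0.0736  0.058 ]
 [ 0.5173 -0.0409  0.058 ]
 [ 0.545  -0.0414  0.058 ]]
0.031 3.09
0.0327 1.6
0.0277 -0.02
0.0341 -1.44
[[ 0.5427 -0.0386  0.058 ]
 [ 0.5433 -0.0684  0.058 ]
 [ 0.513  -0.0688  0.058 ]
 [ 0.5123 -0.0391  0.058 ]]
0.0297 -1.55
0.0303 -3.13
0.0296 1.59
0.0303 0.02
pos [ 0.4498 -0.3026  0.3082] yaw 1.583 tilt 0.16 | dx 247.6 dy 83.3 dz 148.2 twist(if rot first, re-run) 0.000
  after twist: dx 247.6 dy 83.3
```

```bash
python3 -m crank '[{"dx":31,"dy":10,"dz":0,"twist":0},{"dx":31,"dy":10,"dz":10,"twist":0},{"dx":31,"dy":10,"dz":15,"twist":0},{"dx":31,"dy":10,"dz":15,"twist":0},{"dx":31,"dy":10,"dz":15,"twist":0},{"dx":31,"dy":10,"dz":15,"twist":0},{"dx":31,"dy":10,"dz":15,"twist":0},{"dx":31,"dy":10,"dz":15,"twist":0}]' 60
python3 -m crank '[{"dx":0,"dy":0,"dz":15,"twist":0},{"dx":0,"dy":0,"dz":0,"twist":0}]' 60
python3 - <<'E'
from h import *
go([.530,-.054,.025],1.583)
E
```

```text
t: 9.1
ee_pos: [0.5272, -0.0511, 0.2083]
eef_rot: [-0.001, 0.702, 0.713, -0.0]
ft_force: [0.5, 0.5, 0.3]
opening: 0.763
t: 9.3
ee_pos: [0.5256, -0.0512, 0.1913]
eef_rot: [-0.003, 0.701, 0.713, -0.002]
ft_force: [0.4, 0.6, 0.1]
opening: 0.765
pos [ 0.5256 -0.0512  0.1913] yaw 1.588 tilt 0.37 | dx -2.9 dy 4.4 dz 166.3 twist(if rot first, re-run) 0.005
  after twist: dx -2.8 dy 4.4
```

```bash
python3 -m crank '[{"dx":-1,"dy":2,"dz":25,"twist":0},{"dx":-1,"dy":2,"dz":25,"twist":0},{"dx":0,"dy":0,"dz":25,"twist":0},{"dx":0,"dy":0,"dz":25,"twist":0},{"dx":0,"dy":0,"dz":25,"twist":0},{"dx":0,"dy":0,"dz":25,"twist":0},{"dx":0,"dy":0,"dz":16,"twist":0},{"dx":0,"dy":0,"dz":0,"twist":0}]' 60
python3 - <<'E'
from h import *
go([.530,-.054,.025],1.583); print(st()[0]['ft_force'])
im,d=viewer.camera('side'); save(im,'s8',(300,100,480,280),3)
E
```

```text
t: 10.1
ee_pos: [0.5286, -0.0554, 0.0261]
eef_rot: [-0.003, 0.702, 0.712, -0.002]
ft_force: [0.3, 0.4, -0.3]
opening: 0.764
pos [ 0.5286 -0.0554  0.0261] yaw 1.584 tilt 0.35 | dx 1.4 dy 1.4 dz 1.1 twist(if rot first, re-run) 0.001
  after twist: dx 1.4 dy 1.4
[ 0.32992165  0.3669707  -0.251775  ]
```

View pics/s8.png

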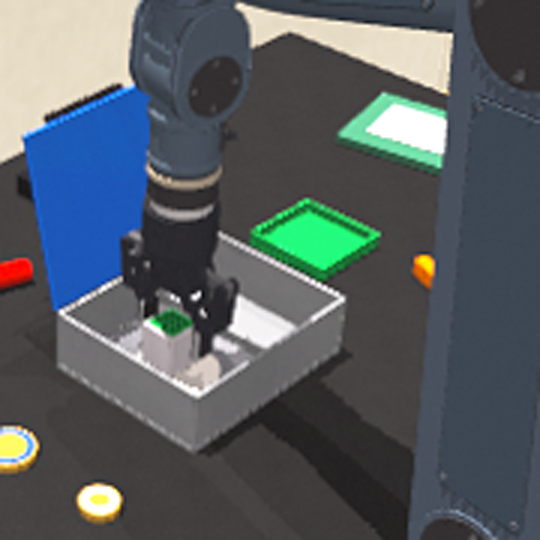

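```bash
python3 -m crank '[{"dx":0,"dy":0,"dz":0,"twist":0},{"dx":0,"dy":0,"dz":0,"twist":0},{"dx":0,"dy":0,"dz":0,"twist":0},{"dx":0,"dy":0,"dz":0,"twist":0},{"dx":0,"dy":0,"dz":0,"twist":0}]' 255 45
python3 -m crank '[{"dx":0,"dy":0,"dz":-10,"twist":0},{"dx":0,"dy":0,"dz":-25,"twist":0},{"dx":0,"dy":0,"dz":-25,"twist":0},{"dx":0,"dy":0,"dz":-25,"twist":0},{"dx":0,"dy":0,"dz":-25,"twist":0},{"dx":0,"dy":0,"dz":0,"twist":0}]'
python3 - <<'E'
from h import *
go([.5718,-.3464,.14],1.583)
E
```

```text
t: 10.65
ee_pos: [0.5327, -0.0565, 0.0309]
eef_rot: [0.002, 0.702, 0.712, 0.001]
ft_force: [0.0, 0.6, 5.7]
opening: 0.507
t: 11.25
ee_pos: [0.5334, -0.0567, 0.1432]
eef_rot: [0.003, 0.702, 0.712, 0.002]
ft_force: [0.9, -0.2, -0.9]
opening: 0.507
pos [ 0.5334 -0.0567  0.1432] yaw 1.584 tilt 0.42 | dx -290.2 dy 34.6 dz 3.2 twist(if rot first, re-run) 0.001
  after twist: dx -290.2 dy 34.8
```

```bash
python3 -m crank '[{"dx":-30,"dy":4,"dz":0,"twist":0},{"dx":-30,"dy":4,"dz":0,"twist":0},{"dx":-30,"dy":4,"dz":0,"twist":0},{"dx":-30,"dy":4,"dz":0,"twist":0},{"dx":-30,"dy":4,"dz":0,"twist":0},{"dx":-30,"dy":4,"dz":0,"twist":0},{"dx":-30,"dy":4,"dz":0,"twist":0},{"dx":-30,"dy":4,"dz":0,"twist":0}]'
python3 -m crank '[{"dx":-25,"dy":2,"dz":0,"twist":0},{"dx":-24,"dy":0,"dz":0,"twist":0},{"dx":0,"dy":0,"dz":0,"twist":0},{"dx":0,"dy":0,"dz":0,"twist":0}]'
python3 - <<'E'
from h import *
go([.5718,-.3464,.028],1.583);print(st()[0]['opening'])
im,d=viewer.camera('top'); save(im,'t9',(380,170,500,290),4)
E
```

```text
t: 12.05
ee_pos: [0.5653, -0.2963, 0.1367]
eef_rot: [-0.002, 0.703, 0.712, -0.0]
ft_force: [-0.5, 0.0, -0.5]
opening: 0.505
t: 12.45
ee_pos: [0.5679, -0.3444, 0.1368]
eef_rot: [-0.002, 0.703, 0.711, 0.0]
ft_force: [-0.5, 0.3, -0.7]
opening: 0.506
pos [ 0.5679 -0.3444  0.1368] yaw 1.583 tilt 0.21 | dx -2.1 dy 3.9 dz 108.8 twist(if rot first, re-run) -0.000
  after twist: dx -2.1 dy 3.9
0.5060688011985659
```

View pics/t9.png

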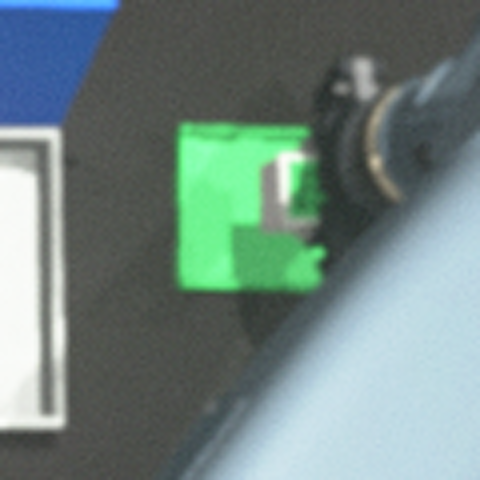

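```bash
python3 -m crank '[{"dx":-1,"dy":2,"dz":20,"twist":0},{"dx":-1,"dy":2,"dz":20,"twist":0},{"dx":0,"dy":0,"dz":20,"twist":0},{"dx":0,"dy":0,"dz":20,"twist":0},{"dx":0,"dy":0,"dz":12,"twist":0},{"dx":0,"dy":0,"dz":8,"twist":0},{"dx":0,"dy":0,"dz":4,"twist":0},{"dx":0,"dy":0,"dz":0,"twist":0}]'
python3 - <<'E'
from h import *
go([.5718,-.3464,.0275],1.583);print(st()[0]['opening'],st()[0]['ft_force'])
E
```

```text
t: 13.3
ee_pos: [0.5729, -0.3463, 0.0348]
eef_rot: [-0.0, 0.702, 0.712, 0.0]
ft_force: [0.2, 0.3, -0.3]
opening: 0.51
pos [ 0.5729 -0.3463  0.0348] yaw 1.584 tilt 0.01 | dx -0.1 dy -1.1 dz 7.3 twist(if rot first, re-run) 0.001
  after twist: dx -0.1 dy -1.1
0.5097152720353165 [ 0.20802645  0.34434874 -0.30352763]
```

```bash
python3 -m crank '[{"dx":0,"dy":0,"dz":3,"twist":0},{"dx":0,"dy":0,"dz":2,"twist":0},{"dx":0,"dy":0,"dz":1,"twist":0},{"dx":0,"dy":0,"dz":1,"twist":0},{"dx":0,"dy":0,"dz":0,"twist":0}]'

```

```text
t: 13.8
ee_pos: [0.5728, -0.3467, 0.0278]
eef_rot: [-0.0, 0.703, 0.712, -0.0]
ft_force: [-0.3, -0.2, -1.2]
opening: 0.507
```

```bash
python3 -m crank '[{"dx":0,"dy":0,"dz":0,"twist":0},{"dx":0,"dy":0,"dz":0,"twist":0},{"dx":0,"dy":0,"dz":0,"twist":0},{"dx":0,"dy":0,"dz":-15,"twist":0},{"dx":0,"dy":0,"dz":-25,"twist":0},{"dx":0,"dy":0,"dz":-25,"twist":0},{"dx":0,"dy":0,"dz":-25,"twist":0},{"dx":0,"dy":0,"dz":-25,"twist":0}]' 100
python3 - <<'E'
from h import *
im,d=viewer.camera('top'); save(im,'t10',(280,170,500,330),3.5);np.savez('t10.npz',im=im,d=d); print(viewer.recognise('top','canister_mid'),viewer.recognise('top','pad'))
im,d=viewer.camera('side'); save(im,'s10',(300,100,480,280),3)
E
```

```text
t: 14.6
ee_pos: [0.5731, -0.3468, 0.1456]
eef_rot: [0.001, 0.702, 0.712, 0.0]
ft_force: [-0.1, -1.1, -0.5]
opening: 0.606
[{'uv': [446.3, 224.3], 'conf': 0.7}] [{'uv': [350.4, 218.2], 'conf': 0.85}]
```

View pics/t10.png

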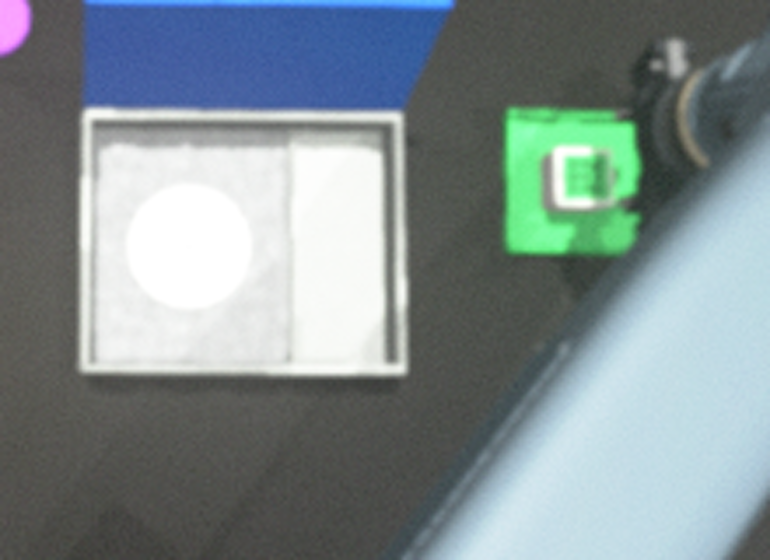

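View pics/s10.png

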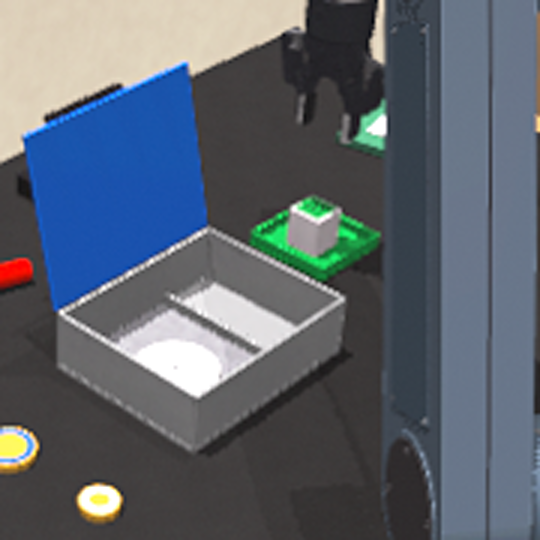

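```bash
python3 -m crank '[{"dx":35,"dy":-10,"dz":0,"twist":0},{"dx":35,"dy":-10,"dz":0,"twist":0},{"dx":35,"dy":-10,"dz":0,"twist":0},{"dx":35,"dy":-10,"dz":0,"twist":0},{"dx":35,"dy":-10,"dz":0,"twist":0},{"dx":0,"dy":0,"dz":0,"twist":-0.145},{"dx":0,"dy":0,"dz":0,"twist":-0.145},{"dx":0,"dy":0,"dz":0,"twist":-0.145}]' 130
python3 -m crank '[{"dx":0,"dy":0,"dz":0,"twist":-0.145},{"dx":0,"dy":0,"dz":0,"twist":-0.145},{"dx":0,"dy":0,"dz":0,"twist":-0.145},{"dx":0,"dy":0,"dz":0,"twist":-0.145},{"dx":0,"dy":0,"dz":0,"twist":-0.145}]' 130
python3 - <<'E'
from h import *
im,d=viewer.camera('top'); np.savez('t11.npz',im=im,d=d); save(im,'t11',(400,180,500,340),3.5); hsv=cv2.cvtColor(im,cv2.COLOR_RGB2HSV)
m=np.zeros(im.shape[:2],np.uint8); x0,y0,x1,y1=420,245,490,335
q=hsv[y0:y1,x0:x1]; m[y0:y1,x0:x1]=(q[...,0]>=5)&(q[...,0]<=28)&(q[...,1]>90)&(q[...,2]>90)
c=max(cv2.findContours(m,0,2)[0],key=cv2.contourArea); r=cv2.minAreaRect(c); b=cv2.boxPoints(r); W=onz('top',b,.02); print(W.mean(0).round(4))
for i in range(4): e=W[(i+1)%4]-W[i]; print(np.linalg.norm(e).round(4),np.arctan2(e[1],e[0]).round(3))
v,u=np.nonzero(m); Wp=onz('top',np.c_[u,v],.02)[:,:2].astype(np.float32); l=cv2.fitLine(Wp,cv2.DIST_L2,0,.01,.01).ravel(); print(Wp.mean(0),np.arctan2(l[1],l[0]))
mid=Wp.mean(0); a=2.739
go([mid[0]+.01*np.cos(a),mid[1]+.01*np.sin(a),.1],a)
# pad
g=cv2.cvtColor(im,cv2.COLOR_RGB2HSV); m[:]=0; q=g[215:265,308:362]; m[215:265,308:362]=(q[...,2]>246)&(q[...,1]<15)
c=max(cv2.findContours(m,0,2)[0],key=cv2.contourArea); e=cv2.fitEllipse(cv2.convexHull(c)); print('pad',e,onz('top',[e[0]],.008))
E
```

```text
t: 15.6
ee_pos: [0.5194, -0.1712, 0.1412]
eef_rot: [-0.001, 0.529, 0.848, -0.0]
ft_force: [-0.5, -0.2, -0.8]
opening: 0.49
t: 16.1
ee_pos: [0.5195, -0.1718, 0.1411]
eef_rot: [-0.002, 0.195, 0.981, 0.0]
ft_force: [0.5, 0.3, 0.3]
opening: 0.491
[ 0.4162 -0.3747  0.02  ]
0.0882 -0.4
0.0284 -1.931
0.0882 2.739
0.0281 1.212
[ 0.4172851  -0.37451532] -0.42183262
pos [ 0.5195 -0.1718  0.1411] yaw 2.754 tilt 0.18 | dx 27.9 dy -226.2 dz 41.1 twist(if rot first, re-run) 0.015
  after twist: dx 24.6 dy -226.6
pad ((333.5772705078125, 239.83787536621094), (35.47690200805664, 36.159393310546875), 4.24674654006958) [[ 0.51649077 -0.04939569  0.008     ]]
```

View pics/t11.png

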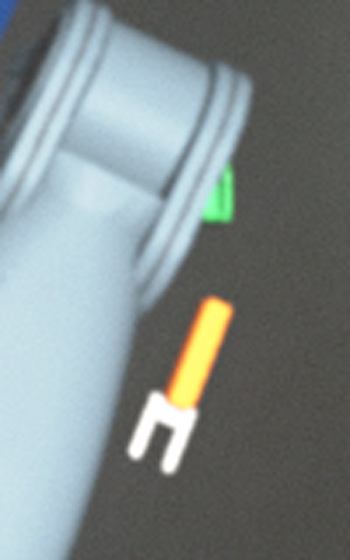

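```bash
python3 -m crank '[{"dx":3,"dy":-28,"dz":0,"twist":0.015},{"dx":3,"dy":-28,"dz":0,"twist":0},{"dx":3,"dy":-28,"dz":0,"twist":0},{"dx":3,"dy":-28,"dz":0,"twist":0},{"dx":3,"dy":-28,"dz":10,"twist":0},{"dx":3,"dy":-28,"dz":15,"twist":0},{"dx":3,"dy":-28,"dz":15,"twist":0},{"dx":3,"dy":-28,"dz":15,"twist":0}]' 130
python3 -m crank '[{"dx":0,"dy":0,"dz":0,"twist":0},{"dx":0,"dy":0,"dz":0,"twist":0}]' 130
python3 - <<'E'
from h import *
go([.4073,-.3707,.006],2.735)
E
```

```text
t: 16.95
ee_pos: [0.4078, -0.3682, 0.0861]
eef_rot: [-0.001, 0.206, 0.978, 0.001]
ft_force: [0.1, -0.7, 0.1]
opening: 0.49
t: 17.15
ee_pos: [0.408, -0.3673, 0.0863]
eef_rot: [-0.001, 0.206, 0.978, 0.001]
ft_force: [0.2, 0.2, -0.0]
opening: 0.491
pos [ 0.408  -0.3673  0.0863] yaw 2.726 tilt 0.2 | dx -0.7 dy -3.4 dz 80.3 twist(if rot first, re-run) -0.009
  after twist: dx -0.7 dy -3.4
```

```bash
python3 -m crank '[{"dx":-1,"dy":-2,"dz":20,"twist":-0.009},{"dx":0,"dy":-1.5,"dz":20,"twist":0},{"dx":0,"dy":0,"dz":15,"twist":0},{"dx":0,"dy":0,"dz":12,"twist":0},{"dx":0,"dy":0,"dz":8,"twist":0},{"dx":0,"dy":0,"dz":4,"twist":0},{"dx":0,"dy":0,"dz":0,"twist":0}]' 130
python3 - <<'E'
from h import *
go([.4073,-.3707,.006],2.735)
im,d=viewer.camera('side'); save(im,'s12',(400,120,520,240),4)
E
```

```text
t: 17.85
ee_pos: [0.4086, -0.3714, 0.0086]
eef_rot: [-0.0, 0.2, 0.98, 0.0]
ft_force: [-0.3, -0.8, 0.4]
opening: 0.492
pos [ 0.4086 -0.3714  0.0086] yaw 2.738 tilt 0.03 | dx 1.5 dy 0.1 dz 2.6 twist(if rot first, re-run) 0.003
  after twist: dx 1.5 dy 0.1
```

```bash
python3 -m crank '[{"dx":0,"dy":0,"dz":0,"twist":0},{"dx":0,"dy":0,"dz":0,"twist":0},{"dx":0,"dy":0,"dz":0,"twist":0},{"dx":0,"dy":0,"dz":0,"twist":0},{"dx":0,"dy":0,"dz":0,"twist":0}]' 255 45
python3 -m crank '[{"dx":0,"dy":0,"dz":-10,"twist":0},{"dx":0,"dy":0,"dz":-25,"twist":0},{"dx":0,"dy":0,"dz":-25,"twist":0},{"dx":0,"dy":0,"dz":-25,"twist":0},{"dx":0,"dy":0,"dz":-25,"twist":0},{"dx":0,"dy":0,"dz":-10,"twist":0},{"dx":0,"dy":0,"dz":0,"twist":0}]'
python3 - <<'E'
from h import *
from math import *
c=np.array([.517,-.0853]); ya=.013
bay=c+[-.07825*-sin(ya),-.07825*cos(ya)]; print(bay)
go([bay[0],bay[1],.13],pi+ya)
im,d=viewer.camera('side'); save(im,'s13',(400,60,520,240),3)
im,d=viewer.camera('top'); save(im,'t13',(400,180,520,340),3)
E
```

```text
t: 18.4
ee_pos: [0.4093, -0.3725, 0.01]
eef_rot: [0.001, 0.201, 0.98, -0.001]
ft_force: [-0.2, -1.2, 4.8]
opening: 0.2
t: 19.1
ee_pos: [0.4093, -0.3724, 0.1305]
eef_rot: [0.001, 0.201, 0.98, -0.001]
ft_force: [0.4, -0.3, -1.1]
opening: 0.2
[ 0.51801722 -0.16354339]
pos [ 0.4093 -0.3724  0.1305] yaw 2.738 tilt 0.17 | dx -17.9 dy 234.8 dz 0.5 twist(if rot first, re-run) -0.417
  after twist: dx -111.4 dy 207.4
```

View pics/t13.png

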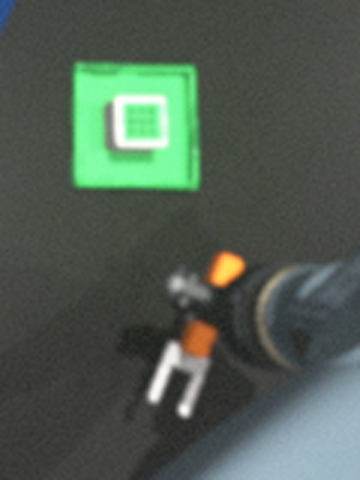

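View pics/s13.png

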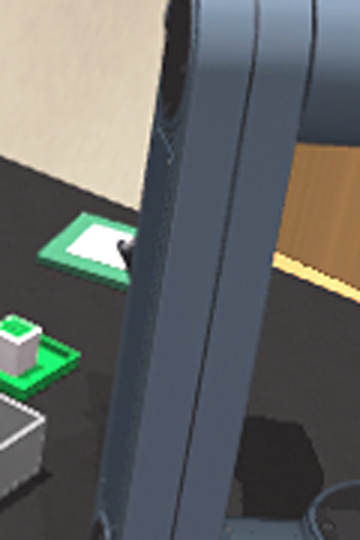

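```bash
python3 -m crank '[{"dx":0,"dy":0,"dz":0,"twist":-0.139},{"dx":0,"dy":0,"dz":0,"twist":-0.139},{"dx":0,"dy":0,"dz":0,"twist":-0.139},{"dx":-15,"dy":26,"dz":-2,"twist":0},{"dx":-15,"dy":26,"dz":-2,"twist":0},{"dx":-15,"dy":26,"dz":0,"twist":0},{"dx":-15,"dy":26,"dz":0,"twist":0},{"dx":-15,"dy":26,"dz":0,"twist":0}]'
python3 -m crank '[{"dx":-15,"dy":26,"dz":0,"twist":0},{"dx":-15,"dy":26,"dz":0,"twist":0},{"dx":-15,"dy":26,"dz":0,"twist":0},{"dx":0,"dy":0,"dz":0,"twist":0},{"dx":0,"dy":0,"dz":0,"twist":0}]'
python3 - <<'E'
from h import *
go([.526,-.1635,.016],np.pi+.013);print(st()[0]['opening'])
im,d=viewer.camera('side'); save(im,'s14',(300,60,480,280),2.7)
E
```

```text
t: 20.0
ee_pos: [0.4811, -0.2388, 0.1303]
eef_rot: [-0.002, -0.006, 1.0, 0.001]
ft_force: [0.9, 0.2, -1.1]
opening: 0.193
t: 20.5
ee_pos: [0.5248, -0.1611, 0.1307]
eef_rot: [-0.002, -0.007, 1.0, 0.001]
ft_force: [-0.3, -0.7, -1.8]
opening: 0.195
pos [ 0.5248 -0.1611  0.1307] yaw -3.127 tilt 0.22 | dx -1.1 dy -2.4 dz 114.7 twist(if rot first, re-run) 0.002
  after twist: dx -1.1 dy -2.4
0.19507048482143013
```

View pics/s14.png

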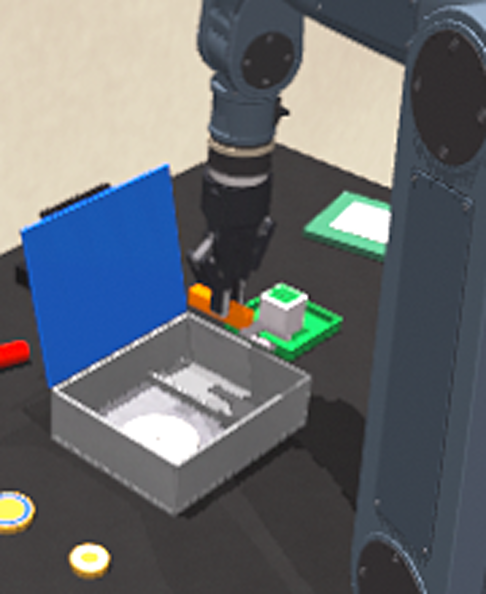

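```bash
python3 -m crank '[{"dx":-1,"dy":-1.2,"dz":20,"twist":0},{"dx":0,"dy":-1.2,"dz":20,"twist":0},{"dx":0,"dy":0,"dz":20,"twist":0},{"dx":0,"dy":0,"dz":20,"twist":0},{"dx":0,"dy":0,"dz":15,"twist":0},{"dx":0,"dy":0,"dz":9,"twist":0},{"dx":0,"dy":0,"dz":5,"twist":0},{"dx":0,"dy":0,"dz":0,"twist":0}]'
python3 - <<'E'
from h import *
go([.526,-.1635,.016],np.pi+.013);print(st()[0]['opening'],st()[0]['ft_force'])
E
```

```text
t: 21.35
ee_pos: [0.5258, -0.1651, 0.0259]
eef_rot: [-0.001, -0.006, 1.0, -0.001]
ft_force: [-6.1, 2.0, 7.6]
opening: 0.198
pos [ 0.5258 -0.1651  0.0259] yaw -3.13 tilt 0.12 | dx -0.2 dy 1.6 dz 9.9 twist(if rot first, re-run) -0.001
  after twist: dx -0.2 dy 1.6
0.1983207238393595 [-6.08634316  2.02378659  7.62140587]
```

```bash
python3 - <<'E'
from h import *
im,d=viewer.camera('side'); save(im,'s15',(300,110,440,260),3.9)
im,d=viewer.camera('top'); save(im,'t15',(300,170,440,310),3.9)
print(st()[1],st()[0]['ft_force'],st()[0]['wrist_torque'])
E
```

```text
[ 0.5258418  -0.16509418  0.0258743 ] [-5.89514775  1.66635153  7.90603507] [ 0.04784509  1.13801622 -0.2108434 ]
```

View pics/s15.png

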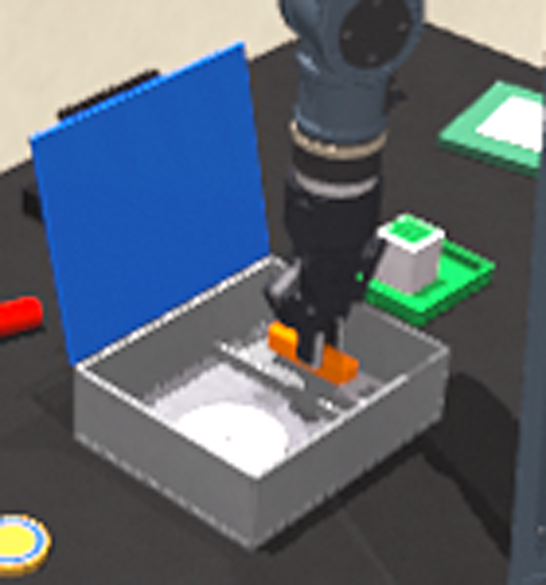

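View pics/t15.png

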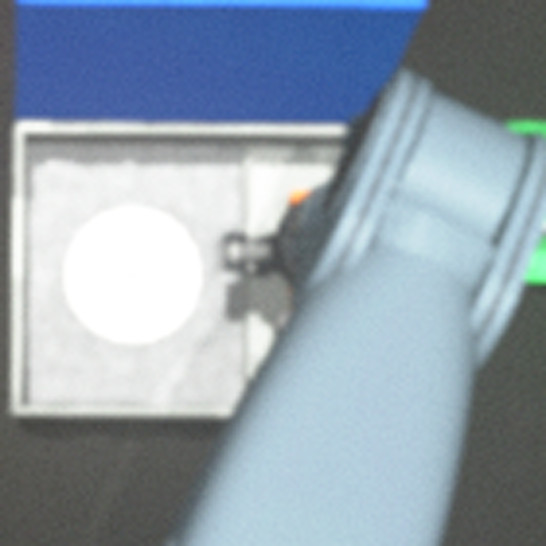

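```bash
python3 -m crank '[{"dx":0,"dy":0.8,"dz":2,"twist":0},{"dx":0,"dy":0,"dz":2,"twist":0},{"dx":0,"dy":0,"dz":2,"twist":0},{"dx":0,"dy":0,"dz":0,"twist":0}]'
python3 - <<'E'
from h import *
go([.526,-.1635,.016],np.pi+.013);print(st()[0]['opening'],st()[0]['ft_force'],st()[0]['wrist_torque'])
im,d=viewer.camera('side'); save(im,'s16',(320,160,420,230),6)
E
```

```text
t: 21.85
ee_pos: [0.5261, -0.1654, 0.0252]
eef_rot: [-0.0, -0.005, 1.0, -0.002]
ft_force: [-16.4, 6.2, 29.5]
opening: 0.192
pos [ 0.5261 -0.1654  0.0252] yaw -3.131 tilt 0.29 | dx 0.1 dy 1.9 dz 9.2 twist(if rot first, re-run) -0.002
  after twist: dx 0.1 dy 1.9
0.1923375461985465 [-16.37133166   6.16957572  29.47833108] [-0.02323563  2.82112907 -0.53062498]
```

View pics/s16.png

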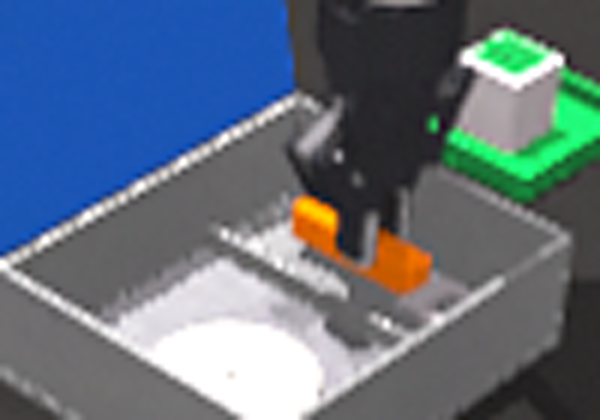

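```bash
python3 -m crank '[{"dx":0,"dy":0.6,"dz":-3,"twist":0},{"dx":0,"dy":0.5,"dz":-3,"twist":0},{"dx":0,"dy":0,"dz":-1,"twist":0},{"dx":0,"dy":0,"dz":0,"twist":0}]' - 20
python3 -m crank '[{"dx":0,"dy":0,"dz":0,"twist":0},{"dx":0,"dy":0,"dz":0,"twist":0},{"dx":0,"dy":0,"dz":0,"twist":0},{"dx":0,"dy":0,"dz":0,"twist":0}]' 165
python3 - <<'E'
from h import *
go([.526,-.1635,.016],np.pi+.013);print(st()[0]['opening'],st()[0]['ft_force'],st()[0]['wrist_torque'])
im,d=viewer.camera('side'); save(im,'s17',(320,160,420,230),6)
E
```

```text
t: 22.3
ee_pos: [0.5273, -0.1629, 0.025]
eef_rot: [0.0, -0.007, 1.0, -0.0]
ft_force: [-1.0, 0.2, 2.6]
opening: 0.199
t: 22.7
ee_pos: [0.5272, -0.1572, 0.0252]
eef_rot: [0.0, -0.008, 1.0, 0.005]
ft_force: [-0.9, 13.1, 7.9]
opening: 0.351
pos [ 0.5272 -0.1572  0.0252] yaw -3.125 tilt 0.6 | dx 1.3 dy -6.2 dz 9.2 twist(if rot first, re-run) 0.004
  after twist: dx 1.2 dy -6.2
0.35107575821302167 [-0.85885595 13.09766998  7.90211544] [ 2.04325697  0.08427038 -0.02527597]
```

View pics/s17.png

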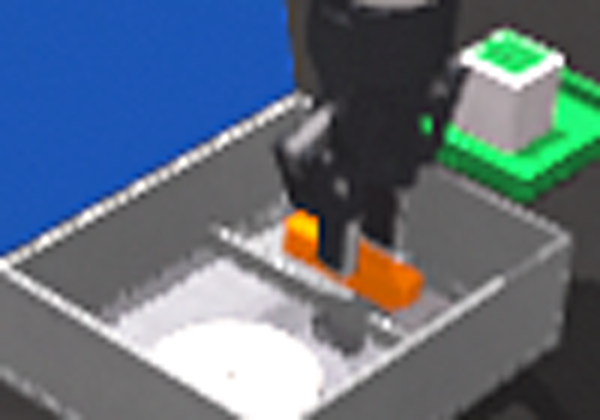

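```bash
python3 -m crank '[{"dx":0,"dy":0,"dz":-6,"twist":0},{"dx":0,"dy":0,"dz":-8,"twist":0},{"dx":0,"dy":0,"dz":-15,"twist":0},{"dx":0,"dy":0,"dz":-25,"twist":0},{"dx":0,"dy":0,"dz":-25,"twist":0},{"dx":0,"dy":0,"dz":-25,"twist":0},{"dx":0,"dy":25,"dz":-10,"twist":0},{"dx":0,"dy":25,"dz":0,"twist":0}]'
python3 -m crank '[{"dx":0,"dy":35,"dz":0,"twist":0},{"dx":0,"dy":35,"dz":0,"twist":0},{"dx":0,"dy":35,"dz":0,"twist":0},{"dx":0,"dy":35,"dz":0,"twist":0},{"dx":0,"dy":35,"dz":0,"twist":0},{"dx":0,"dy":35,"dz":0,"twist":0}]' 0
python3 - <<'E'
from h import *
im,d=viewer.camera('side'); save(im,'s18',(300,110,440,260),3.9)
im,d=viewer.camera('top'); save(im,'t18',(130,150,490,330),2.2);np.savez('t18.npz',im=im,d=d)
E
```

```text
t: 23.55
ee_pos: [0.5283, -0.1139, 0.143]
eef_rot: [0.003, -0.005, 1.0, -0.001]
ft_force: [1.2, 0.6, 0.4]
opening: 0.356
t: 24.15
ee_pos: [0.524, 0.0983, 0.1402]
eef_rot: [0.001, -0.006, 1.0, -0.0]
ft_force: [1.0, 0.4, -0.8]
opening: 0.997
```

View pics/s18.png

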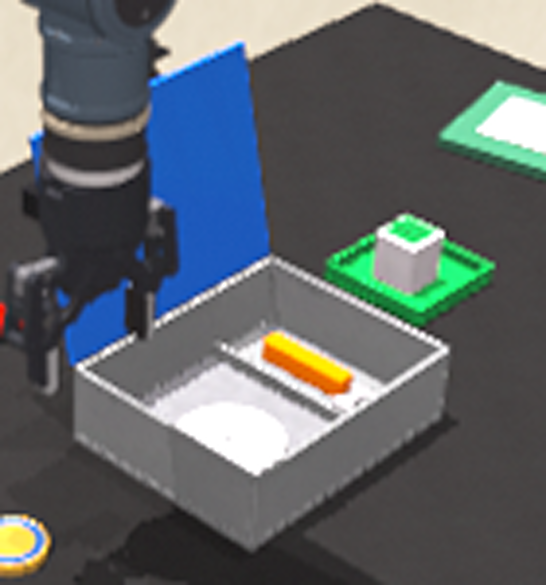

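View pics/t18.png

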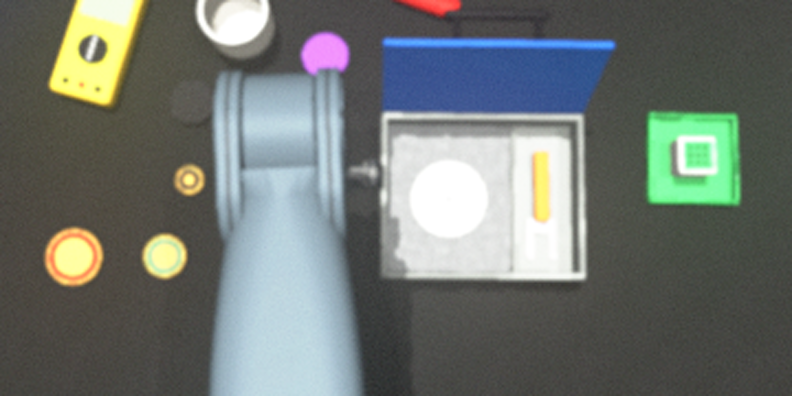

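```bash
python3 -m crank '[{"dx":11,"dy":36,"dz":0,"twist":0},{"dx":11,"dy":36,"dz":0,"twist":0},{"dx":11,"dy":36,"dz":0,"twist":0},{"dx":11,"dy":36,"dz":0,"twist":0},{"dx":11,"dy":36,"dz":0,"twist":0},{"dx":11,"dy":36,"dz":0,"twist":0},{"dx":11,"dy":36,"dz":0,"twist":0},{"dx":11,"dy":36,"dz":0,"twist":0}]' 40
python3 -m crank '[{"dx":0,"dy":12,"dz":20,"twist":0},{"dx":0,"dy":0,"dz":20,"twist":0},{"dx":0,"dy":0,"dz":0,"twist":0},{"dx":0,"dy":0,"dz":0,"twist":0}]' 40
python3 - <<'E'
from h import *
z=np.load('t18.npz'); im=z['im']; t0=np.load('t0.npz')['im']
for nm,src in (('t18',im),('t0',t0)):
  hsv=cv2.cvtColor(src,cv2.COLOR_RGB2HSV)
  for n,(u,v),rad in [('a',(163,266),32),('b',(255,228),28),('c',(204,266),24),('d',(258,271),20),('e',(216,231),16)]:
    q=hsv[v-18:v+19,u-18:u+19]
    mm=(q[...,2]>110).astype(np.uint8); c=max(cv2.findContours(mm,0,2)[0],key=cv2.contourArea); e=cv2.fitEllipse(c); print(nm,n,np.round(e[0],1)+[u-18,v-18],np.round(e[1],1),onz('top',[np.array(e[0])+[u-18,v-18]],.008)[0].round(4))
go([.437,.3986,.02],np.pi+.013)
E
```

```text
t: 25.05
ee_pos: [0.4323, 0.3848, 0.1399]
eef_rot: [0.001, -0.006, 1.0, 0.0]
ft_force: [0.7, -0.2, -0.3]
opening: 0.839
t: 25.45
ee_pos: [0.4319, 0.3953, 0.0991]
eef_rot: [-0.0, -0.006, 1.0, -0.0]
ft_force: [0.8, 1.0, 0.5]
opening: 0.845
t18 a [163.  266.3] [26.1 27.2] [0.437  0.3987 0.008 ]Traceback (most recent call last):
  File "<stdin>", line 7, in <module>
cv2.error: OpenCV(4.12.0) /io/opencv/modules/imgproc/src/shapedescr.cpp:361: error: (-201:Incorrect size of input array) There should be at least 5 points to fit the ellipse in function 'fitEllipseNoDirect'
```

```bash
python3 -m crank '[{"dx":-2.5,"dy":1.5,"dz":20,"twist":0},{"dx":-2.5,"dy":1.8,"dz":20,"twist":0},{"dx":0,"dy":0,"dz":20,"twist":0},{"dx":0,"dy":0,"dz":15,"twist":0},{"dx":0,"dy":0,"dz":8,"twist":0},{"dx":0,"dy":0,"dz":5,"twist":0},{"dx":0,"dy":0,"dz":4,"twist":0},{"dx":0,"dy":0,"dz":0,"twist":0}]' 40
python3 - <<'E'
from h import *
go([.437,.3986,.0],np.pi+.013)
im,d=viewer.camera('side'); save(im,'s19',(200,260,320,350),5)
E
```

```text
t: 26.25
ee_pos: [0.4366, 0.3996, 0.0071]
eef_rot: [0.0, -0.007, 1.0, 0.0]
ft_force: [0.0, 0.7, -0.2]
opening: 0.846
pos [0.4366 0.3996 0.0071] yaw -3.128 tilt 0.02 | dx -0.4 dy -1.0 dz 7.1 twist(if rot first, re-run) 0.000
  after twist: dx -0.4 dy -1.0
```

View pics/s19.png

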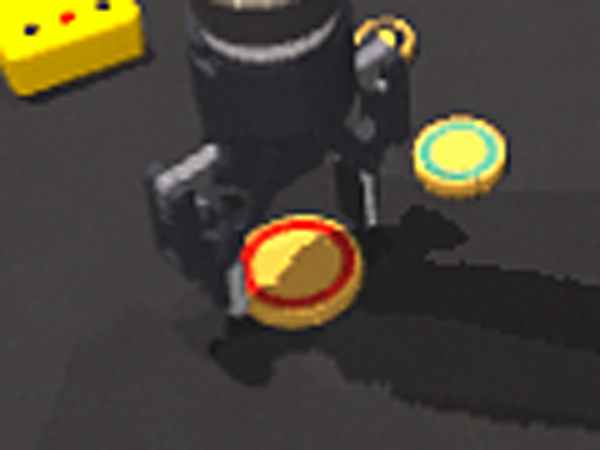

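Straddling disc a (centre 300,265 in the crop). Probe downward for bench contact.

```bash
for i in 1; do python3 -m crank '[{"dx":0,"dy":0,"dz":3,"twist":0},{"dx":0,"dy":0,"dz":0,"twist":0}]'; done
python3 -m crank '[{"dx":0,"dy":0,"dz":2,"twist":0},{"dx":0,"dy":0,"dz":0,"twist":0}]'
python3 -m crank '[{"dx":0,"dy":0,"dz":2,"twist":0},{"dx":0,"dy":0,"dz":0,"twist":0}]'
```

```text
t: 26.5
ee_pos: [0.4365, 0.3997, 0.004]
eef_rot: [0.0, -0.007, 1.0, 0.0]
ft_force: [-0.4, -0.4, 0.4]
opening: 0.844
t: 26.7
ee_pos: [0.4363, 0.3995, 0.0017]
eef_rot: [-0.0, -0.007, 1.0, -0.0]
ft_force: [-0.9, 0.1, -0.5]
opening: 0.846
t: 26.9
ee_pos: [0.4363, 0.3994, -0.0005]
eef_rot: [-0.0, -0.007, 1.0, -0.0]
ft_force: [0.1, -0.4, 0.6]
opening: 0.843
```

```bash
python3 -m crank '[{"dx":0,"dy":0,"dz":2,"twist":0},{"dx":0,"dy":0,"dz":0,"twist":0}]'
python3 -m crank '[{"dx":0,"dy":0,"dz":2,"twist":0},{"dx":0,"dy":0,"dz":0,"twist":0}]'
python3 -m crank '[{"dx":0,"dy":0,"dz":1,"twist":0},{"dx":0,"dy":0,"dz":0,"twist":0}]'
```

```text
t: 27.1
ee_pos: [0.4363, 0.3994, -0.0025]
eef_rot: [-0.0, -0.007, 1.0, -0.0]
ft_force: [0.4, -0.9, -0.7]
opening: 0.844
t: 27.3
ee_pos: [0.4362, 0.3994, -0.0045]
eef_rot: [-0.0, -0.007, 1.0, -0.0]
ft_force: [0.2, -0.2, -0.9]
opening: 0.842
t: 27.5
ee_pos: [0.4363, 0.3995, -0.0053]
eef_rot: [-0.0, -0.007, 1.0, -0.0]
ft_force: [-0.2, -0.9, 1.1]
opening: 0.846
```

```bash
python3 -m crank '[{"dx":0,"dy":0,"dz":0,"twist":0},{"dx":0,"dy":0,"dz":0,"twist":0},{"dx":0,"dy":0,"dz":0,"twist":0},{"dx":0,"dy":0,"dz":0,"twist":0},{"dx":0,"dy":0,"dz":0,"twist":0}]' 255 50
python3 - <<'E'
from h import *
im,d=viewer.camera('side'); save(im,'s20',(200,260,320,350),5)
E
```

```text
t: 28.0
ee_pos: [0.4369, 0.3996, -0.0044]
eef_rot: [0.001, -0.007, 1.0, 0.0]
ft_force: [-0.3, -1.5, 5.8]
opening: 0.722
```

View pics/s20.png

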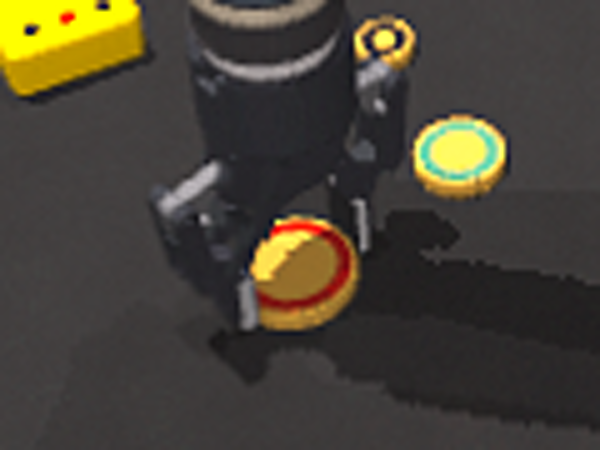

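```bash
python3 -m crank '[{"dx":0,"dy":0,"dz":-5,"twist":0},{"dx":0,"dy":0,"dz":-10,"twist":0},{"dx":0,"dy":0,"dz":-20,"twist":0},{"dx":0,"dy":0,"dz":-25,"twist":0},{"dx":0,"dy":0,"dz":-25,"twist":0},{"dx":0,"dy":0,"dz":-25,"twist":0},{"dx":0,"dy":0,"dz":-20,"twist":0},{"dx":0,"dy":0,"dz":0,"twist":0}]'
python3 - <<'E'
from h import *
go([.5165,-.0494,.13],np.pi+.013)
im,d=viewer.camera('side'); save(im,'s21',(200,200,320,350),4)
E
```

```text
t: 28.85
ee_pos: [0.4382, 0.4011, 0.1287]
eef_rot: [0.003, -0.007, 1.0, 0.002]
ft_force: [0.8, 0.9, -2.4]
opening: 0.725
pos [0.4382 0.4011 0.1287] yaw -3.128 tilt 0.39 | dx -72.3 dy -451.5 dz -1.3 twist(if rot first, re-run) 0.000
  after twist: dx -72.4 dy -451.5
```

View pics/s21.png

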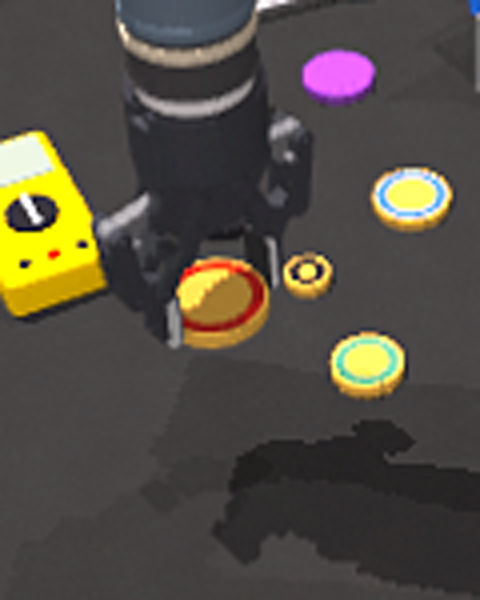

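```bash
python3 -m crank '[{"dx":-4.5,"dy":-28,"dz":0,"twist":0},{"dx":-4.5,"dy":-28,"dz":0,"twist":0},{"dx":-4.5,"dy":-28,"dz":0,"twist":0},{"dx":-4.5,"dy":-28,"dz":0,"twist":0},{"dx":-4.5,"dy":-28,"dz":0,"twist":0},{"dx":-4.5,"dy":-28,"dz":0,"twist":0},{"dx":-4.5,"dy":-28,"dz":0,"twist":0},{"dx":-4.5,"dy":-28,"dz":0,"twist":0}]'
python3 -m crank '[{"dx":-4.5,"dy":-28,"dz":0,"twist":0},{"dx":-4.5,"dy":-28,"dz":0,"twist":0},{"dx":-4.5,"dy":-28,"dz":0,"twist":0},{"dx":-4.5,"dy":-28,"dz":0,"twist":0},{"dx":-4.5,"dy":-28,"dz":0,"twist":0},{"dx":-4.5,"dy":-28,"dz":0,"twist":0},{"dx":-4.5,"dy":-28,"dz":0,"twist":0},{"dx":0,"dy":0,"dz":0,"twist":0}]'
python3 - <<'E'
from h import *
go([.5165,-.0494,.003],np.pi+.013);print(st()[0]['opening'])
E
```

```text
t: 29.7
ee_pos: [0.4739, 0.1747, 0.1223]
eef_rot: [-0.002, -0.007, 1.0, -0.0]
ft_force: [-0.3, -0.7, -2.5]
opening: 0.722
t: 30.5
ee_pos: [0.5087, -0.0224, 0.1224]
eef_rot: [-0.002, -0.004, 1.0, -0.001]
ft_force: [-0.9, 0.8, -3.2]
opening: 0.721
pos [ 0.5087 -0.0224  0.1224] yaw -3.133 tilt 0.2 | dx -7.6 dy -27.1 dz 119.4 twist(if rot first, re-run) -0.004
  after twist: dx -7.5 dy -27.1
0.7210356708622121
```

```bash
python3 -m crank '[{"dx":-4,"dy":-14,"dz":0,"twist":0},{"dx":-3.5,"dy":-13,"dz":0,"twist":0},{"dx":0,"dy":0,"dz":20,"twist":0},{"dx":0,"dy":0,"dz":20,"twist":0},{"dx":0,"dy":0,"dz":20,"twist":0},{"dx":0,"dy":0,"dz":20,"twist":0},{"dx":0,"dy":0,"dz":15,"twist":0},{"dx":0,"dy":0,"dz":0,"twist":0}]'
python3 - <<'E'
from h import *
go([.5165,-.0494,.0045],np.pi+.013);print(st()[0]['opening'],st()[0]['ft_force'])
im,d=viewer.camera('side'); save(im,'s22',(300,110,440,260),3.9)
E
```

```text
t: 31.3
ee_pos: [0.5146, -0.0458, 0.0265]
eef_rot: [-0.003, -0.007, 1.0, 0.001]
ft_force: [0.2, -0.3, -2.9]
opening: 0.724
pos [ 0.5146 -0.0458  0.0265] yaw -3.128 tilt 0.38 | dx -1.8 dy -3.6 dz 22.0 twist(if rot first, re-run) 0.001
  after twist: dx -1.8 dy -3.6
0.7241366266881851 [ 0.15095697 -0.30711791 -2.91629297]
```

View pics/s22.png

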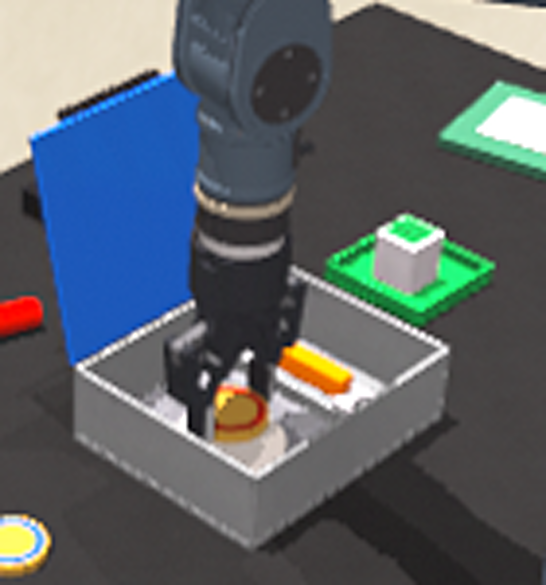

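```bash
python3 -m crank '[{"dx":-1,"dy":-2,"dz":6,"twist":0},{"dx":-0.8,"dy":-1.6,"dz":6,"twist":0},{"dx":0,"dy":0,"dz":4,"twist":0},{"dx":0,"dy":0,"dz":3,"twist":0},{"dx":0,"dy":0,"dz":0,"twist":0},{"dx":0,"dy":0,"dz":0,"twist":0}]'
python3 - <<'E'
from h import *
go([.5165,-.0494,.0045],np.pi+.013);print(st()[0]['opening'],st()[0]['ft_force'])
E
```

```text
t: 31.95
ee_pos: [0.5192, -0.0499, 0.0109]
eef_rot: [0.0, -0.007, 1.0, 0.0]
ft_force: [1.3, -0.4, -2.0]
opening: 0.723
pos [ 0.5192 -0.0499  0.0109] yaw -3.128 tilt 0.0 | dx 2.7 dy 0.6 dz 6.4 twist(if rot first, re-run) 0.000
  after twist: dx 2.7 dy 0.6
0.723420432183215 [ 1.28075057 -0.35880161 -1.99267635]
```

```bash
python3 -m crank '[{"dx":1.2,"dy":0.3,"dz":2.5,"twist":0},{"dx":1.2,"dy":0.2,"dz":2,"twist":0},{"dx":0,"dy":0,"dz":0,"twist":0},{"dx":0,"dy":0,"dz":1,"twist":0},{"dx":0,"dy":0,"dz":0,"twist":0}]'
python3 - <<'E'
from h import *
go([.5165,-.0494,.0045],np.pi+.013);print(st()[0]['opening'],st()[0]['ft_force'])
E
```

```text
t: 32.45
ee_pos: [0.5167, -0.0495, 0.0053]
eef_rot: [-0.0, -0.007, 1.0, 0.0]
ft_force: [0.5, -0.0, -2.1]
opening: 0.719
pos [ 0.5167 -0.0495  0.0053] yaw -3.128 tilt 0.0 | dx 0.2 dy 0.1 dz 0.8 twist(if rot first, re-run) 0.000
  after twist: dx 0.2 dy 0.1
0.7194073372673767 [ 0.51160217 -0.03240902 -2.14193897]
```

```bash
python3 -m crank '[{"dx":0,"dy":0,"dz":1,"twist":0},{"dx":0,"dy":0,"dz":0.5,"twist":0},{"dx":0,"dy":0,"dz":0,"twist":0}]'
python3 -m crank '[{"dx":0,"dy":0,"dz":0,"twist":0},{"dx":0,"dy":0,"dz":0,"twist":0},{"dx":0,"dy":0,"dz":0,"twist":0},{"dx":0,"dy":0,"dz":-6,"twist":0},{"dx":0,"dy":0,"dz":-20,"twist":0},{"dx":0,"dy":0,"dz":-25,"twist":0},{"dx":0,"dy":0,"dz":-30,"twist":0},{"dx":0,"dy":0,"dz":-30,"twist":0}]' 20
```

```text
t: 32.75
ee_pos: [0.5167, -0.0495, 0.0037]
eef_rot: [-0.0, -0.007, 1.0, 0.0]
ft_force: [0.4, -0.7, -3.0]
opening: 0.72
t: 33.55
ee_pos: [0.5167, -0.0495, 0.1164]
eef_rot: [0.0, -0.007, 1.0, -0.0]
ft_force: [0.6, -0.1, 0.1]
opening: 0.919
```

```bash
python3 -m crank '[{"dx":0,"dy":35,"dz":0,"twist":0},{"dx":0,"dy":35,"dz":0,"twist":0},{"dx":-6,"dy":35,"dz":0,"twist":0},{"dx":-7,"dy":35,"dz":0,"twist":0},{"dx":-7,"dy":35,"dz":0,"twist":0},{"dx":-6,"dy":34,"dz":0,"twist":0},{"dx":0,"dy":0,"dz":0,"twist":0},{"dx":0,"dy":0,"dz":0,"twist":0}]' 62
python3 - <<'E'
from h import *
go([.5428,.1599,.0],np.pi+.013)
im,d=viewer.camera('top'); save(im,'t23',(295,170,415,300),4);np.savez('t23.npz',im=im,d=d)
hsv=cv2.cvtColor(im,cv2.COLOR_RGB2HSV); u,v=334,239
q=hsv[v-20:v+21,u-20:u+21]; m=((q[...,1]>60)).astype(np.uint8); c=max(cv2.findContours(m,0,2)[0],key=cv2.contourArea); e=cv2.fitEllipse(c); print(e,onz('top',[np.array(e[0])+[u-20,v-20]],.016))
E
```

```text
t: 34.35
ee_pos: [0.5401, 0.1604, 0.1153]
eef_rot: [0.0, -0.008, 1.0, -0.0]
ft_force: [-0.0, -0.8, 0.3]
opening: 0.76
pos [0.5401 0.1604 0.1153] yaw -3.127 tilt 0.04 | dx -2.7 dy -0.5 dz 115.3 twist(if rot first, re-run) 0.002
  after twist: dx -2.7 dy -0.5
((19.5, 20.5), (20.788639068603516, 21.001672744750977), 9.781473159790039) [[ 0.51681096 -0.04869689  0.016     ]]
```

View pics/t23.png

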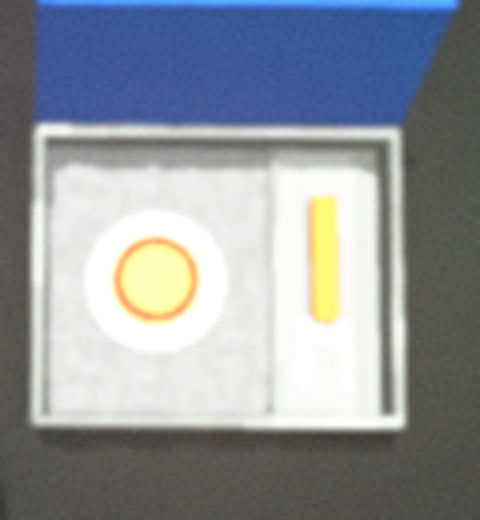

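```bash
python3 -m crank '[{"dx":-1.4,"dy":-0.5,"dz":20,"twist":0},{"dx":-1.3,"dy":0,"dz":20,"twist":0},{"dx":0,"dy":0,"dz":20,"twist":0},{"dx":0,"dy":0,"dz":20,"twist":0},{"dx":0,"dy":0,"dz":15,"twist":0},{"dx":0,"dy":0,"dz":10,"twist":0},{"dx":0,"dy":0,"dz":5,"twist":0},{"dx":0,"dy":0,"dz":0,"twist":0}]'
python3 - <<'E'
from h import *
go([.5428,.1599,-.003],np.pi+.013); print(st()[0]['ft_force'])
im,d=viewer.camera('side'); save(im,'s24',(250,200,350,280),6)
E
```

```text
t: 35.2
ee_pos: [0.5424, 0.159, 0.0044]
eef_rot: [-0.0, -0.006, 1.0, -0.0]
ft_force: [0.3, 0.3, 0.7]
opening: 0.759
pos [0.5424 0.159  0.0044] yaw -3.129 tilt 0.05 | dx -0.4 dy 0.9 dz 7.4 twist(if rot first, re-run) -0.000
  after twist: dx -0.4 dy 0.9
[0.30780028 0.34888945 0.6638914 ]
```

View pics/s24.png

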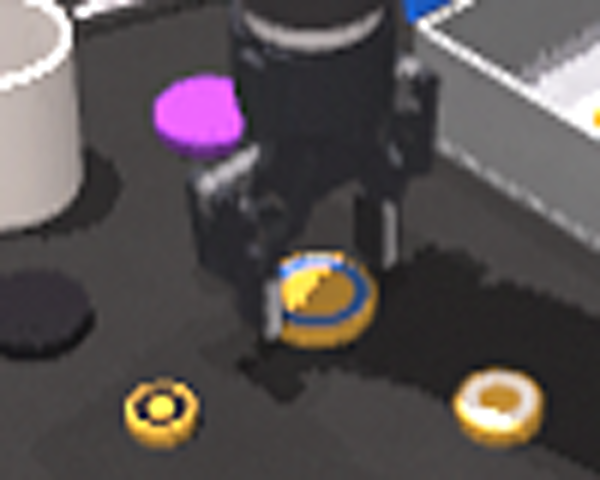

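```bash
python3 -m crank '[{"dx":0,"dy":0.9,"dz":3,"twist":0},{"dx":0,"dy":0,"dz":2,"twist":0},{"dx":0,"dy":0,"dz":2,"twist":0},{"dx":0,"dy":0,"dz":0,"twist":0}]'
python3 -m crank '[{"dx":0,"dy":0,"dz":0,"twist":0},{"dx":0,"dy":0,"dz":0,"twist":0},{"dx":0,"dy":0,"dz":0,"twist":0},{"dx":0,"dy":0,"dz":0,"twist":0},{"dx":0,"dy":0,"dz":0,"twist":0}]' 255 50
python3 -m crank '[{"dx":0,"dy":0,"dz":-5,"twist":0},{"dx":0,"dy":0,"dz":-10,"twist":0},{"dx":0,"dy":0,"dz":-20,"twist":0},{"dx":0,"dy":0,"dz":-25,"twist":0},{"dx":0,"dy":0,"dz":-25,"twist":0},{"dx":0,"dy":0,"dz":-25,"twist":0},{"dx":0,"dy":0,"dz":-20,"twist":0},{"dx":0,"dy":0,"dz":0,"twist":0}]'
python3 - <<'E'
from h import *
go([.5166,-.0492,.13],np.pi+.013)
im,d=viewer.camera('side'); save(im,'s25',(230,150,350,270),4)
E
```

```text
t: 35.65
ee_pos: [0.5425, 0.1603, -0.0023]
eef_rot: [-0.0, -0.007, 1.0, -0.0]
ft_force: [-1.0, 0.1, -0.4]
opening: 0.757
t: 36.15
ee_pos: [0.5431, 0.1603, -0.0015]
eef_rot: [0.0, -0.007, 1.0, -0.0]
ft_force: [-0.6, -0.1, 4.6]
opening: 0.627
t: 36.95
ee_pos: [0.5451, 0.1607, 0.1318]
eef_rot: [0.003, -0.007, 1.0, 0.001]
ft_force: [1.0, -0.6, -1.9]
opening: 0.625
pos [0.5451 0.1607 0.1318] yaw -3.128 tilt 0.4 | dx 31.2 dy -209.5 dz 1.8 twist(if rot first, re-run) 0.000
  after twist: dx 31.2 dy -209.6
```

View pics/s25.png

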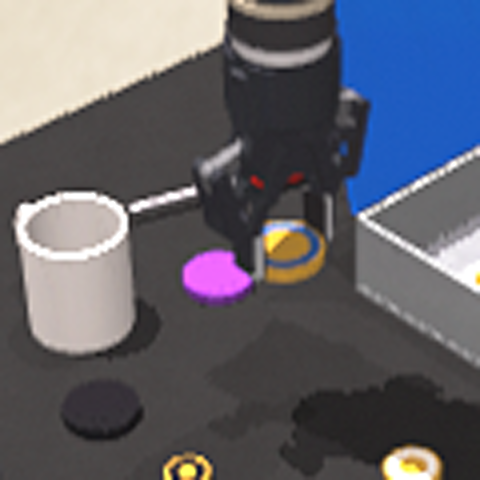

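```bash
python3 -m crank '[{"dx":4,"dy":-29,"dz":0,"twist":0},{"dx":4,"dy":-29,"dz":0,"twist":0},{"dx":4,"dy":-29,"dz":0,"twist":0},{"dx":4,"dy":-29,"dz":0,"twist":0},{"dx":4,"dy":-29,"dz":0,"twist":0},{"dx":4,"dy":-29,"dz":0,"twist":0},{"dx":4,"dy":-29,"dz":0,"twist":0},{"dx":0,"dy":0,"dz":0,"twist":0}]'
python3 -m crank '[{"dx":0,"dy":-6,"dz":20,"twist":0},{"dx":0,"dy":0,"dz":20,"twist":0},{"dx":0,"dy":0,"dz":20,"twist":0},{"dx":0,"dy":0,"dz":15,"twist":0},{"dx":0,"dy":0,"dz":5,"twist":0},{"dx":0,"dy":0,"dz":0,"twist":0},{"dx":0,"dy":0,"dz":0,"twist":0}]'
python3 - <<'E'
from h import *
go([.5165,-.0492,.018],np.pi+.013);print(st()[0]['opening'],st()[0]['ft_force'])
E
```

```text
t: 37.8
ee_pos: [0.5157, -0.046, 0.1255]
eef_rot: [-0.002, -0.004, 1.0, -0.0]
ft_force: [0.7, 0.6, -0.6]
opening: 0.631
t: 38.5
ee_pos: [0.5176, -0.0488, 0.048]
eef_rot: [0.0, -0.007, 1.0, 0.0]
ft_force: [0.2, -0.7, -2.6]
opening: 0.626
pos [ 0.5176 -0.0488  0.048 ] yaw -3.128 tilt 0.01 | dx 1.1 dy -0.4 dz 30.0 twist(if rot first, re-run) 0.001
  after twist: dx 1.1 dy -0.4
0.6264835919774017 [ 0.20271694 -0.69628386 -2.57694209]
```

```bash
python3 -m crank '[{"dx":0.6,"dy":-0.4,"dz":8,"twist":0},{"dx":0.5,"dy":0,"dz":8,"twist":0},{"dx":0,"dy":0,"dz":6,"twist":0},{"dx":0,"dy":0,"dz":4,"twist":0},{"dx":0,"dy":0,"dz":2,"twist":0},{"dx":0,"dy":0,"dz":0,"twist":0},{"dx":0,"dy":0,"dz":0,"twist":0}]'
python3 - <<'E'
from h import *
go([.5165,-.0492,.017],np.pi+.013);print(st()[0]['opening'],st()[0]['ft_force'])
E
```

```text
t: 39.2
ee_pos: [0.5165, -0.0496, 0.02]
eef_rot: [0.0, -0.007, 1.0, -0.0]
ft_force: [-0.3, 0.3, -1.2]
opening: 0.626
pos [ 0.5165 -0.0496  0.02  ] yaw -3.128 tilt 0.02 | dx 0.0 dy 0.4 dz 3.0 twist(if rot first, re-run) 0.000
  after twist: dx 0.0 dy 0.4
0.6261165003979967 [-0.31687972  0.28083554 -1.24233395]
```

Down until contact, then release.

```bash
python3 -m crank '[{"dx":0,"dy":0.3,"dz":2,"twist":0},{"dx":0,"dy":0,"dz":1,"twist":0},{"dx":0,"dy":0,"dz":0,"twist":0}]'
python3 -m crank '[{"dx":0,"dy":0,"dz":1,"twist":0},{"dx":0,"dy":0,"dz":0,"twist":0}]'
```

```text
t: 39.5
ee_pos: [0.5163, -0.0492, 0.0167]
eef_rot: [-0.0, -0.007, 1.0, 0.0]
ft_force: [-0.8, 0.5, -1.9]
opening: 0.622
t: 39.7
ee_pos: [0.5165, -0.0492, 0.0165]
eef_rot: [0.0, -0.007, 1.0, -0.0]
ft_force: [-2.6, 0.6, 2.2]
opening: 0.629
```

```bash
python3 -m crank '[{"dx":0,"dy":0,"dz":0,"twist":0},{"dx":0,"dy":0,"dz":0,"twist":0},{"dx":0,"dy":0,"dz":0,"twist":0},{"dx":0,"dy":0,"dz":-6,"twist":0},{"dx":0,"dy":0,"dz":-20,"twist":0},{"dx":0,"dy":0,"dz":-25,"twist":0},{"dx":0,"dy":0,"dz":-30,"twist":0},{"dx":0,"dy":0,"dz":-30,"twist":0}]' 50
python3 -m crank '[{"dx":9,"dy":35,"dz":0,"twist":0},{"dx":9,"dy":35,"dz":0,"twist":0},{"dx":9,"dy":35,"dz":0,"twist":0},{"dx":9,"dy":35,"dz":0,"twist":0},{"dx":9,"dy":35,"dz":0,"twist":0},{"dx":9,"dy":35,"dz":0,"twist":0},{"dx":9,"dy":35,"dz":0,"twist":0},{"dx":9,"dy":35,"dz":0,"twist":0}]' 87
python3 -m crank '[{"dx":2,"dy":30,"dz":0,"twist":0},{"dx":2,"dy":25,"dz":0,"twist":0},{"dx":0,"dy":0,"dz":0,"twist":0}]' 87
cat > chk.py <<'E'
from h import *
import sys
tag=sys.argv[1]; zt=float(sys.argv[2])
im,d=viewer.camera('top'); save(im,tag,(295,170,415,300),4);np.savez(tag+'.npz',im=im,d=d)
hsv=cv2.cvtColor(im,cv2.COLOR_RGB2HSV); u,v=334,239
q=hsv[v-20:v+21,u-20:u+21]; m=((q[...,1]>60)).astype(np.uint8); c=max(cv2.findContours(m,0,2)[0],key=cv2.contourArea); e=cv2.fitEllipse(c); print(e,onz('top',[np.array(e[0])+[u-20,v-20]],zt))
E
python3 chk.py t26 .026
python3 - <<'E'
from h import *
go([.4402,.2907,-.002],np.pi+.013)
E
```

```text
t: 40.5
ee_pos: [0.5162, -0.0492, 0.1281]
eef_rot: [-0.0, -0.007, 1.0, 0.0]
ft_force: [0.2, -0.1, -0.5]
opening: 0.804
t: 41.3
ee_pos: [0.4404, 0.2313, 0.1275]
eef_rot: [0.001, -0.007, 1.0, 0.0]
ft_force: [0.3, 0.2, -0.5]
opening: 0.658
t: 41.6
ee_pos: [0.4356, 0.2875, 0.1273]
eef_rot: [0.0, -0.009, 1.0, 0.001]
ft_force: [0.4, -0.2, -0.2]
opening: 0.662
((19.690242767333984, 20.26483917236328), (9.655943870544434, 9.960983276367188), 13.886159896850586) [[ 0.51671919 -0.04859172  0.026     ]]
pos [0.4357 0.2859 0.1272] yaw -3.126 tilt 0.03 | dx -4.5 dy 4.7 dz 129.2 twist(if rot first, re-run) 0.003
  after twist: dx -4.5 dy 4.7
```

View pics/t26.png

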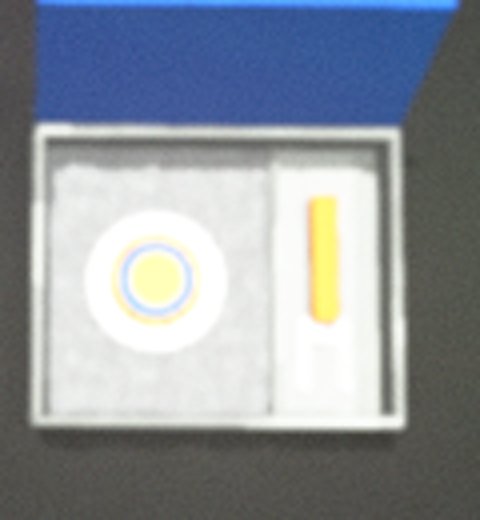

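```bash
python3 -m crank '[{"dx":-2.3,"dy":2.4,"dz":25,"twist":0},{"dx":-2.2,"dy":2.3,"dz":25,"twist":0},{"dx":0,"dy":0,"dz":25,"twist":0},{"dx":0,"dy":0,"dz":20,"twist":0},{"dx":0,"dy":0,"dz":15,"twist":0},{"dx":0,"dy":0,"dz":8,"twist":0},{"dx":0,"dy":0,"dz":0,"twist":0},{"dx":0,"dy":0,"dz":0,"twist":0}]'
python3 - <<'E'
from h import *
go([.4402,.2907,-.002],np.pi+.013); print(st()[0]['ft_force'])
im,d=viewer.camera('side'); save(im,'s27',(240,240,340,320),6)
E
```

```text
t: 42.45
ee_pos: [0.441, 0.2893, 0.0096]
eef_rot: [0.0, -0.006, 1.0, 0.0]
ft_force: [0.4, 0.7, -0.0]
opening: 0.66
pos [0.441  0.2893 0.0096] yaw -3.129 tilt 0.06 | dx 0.8 dy 1.4 dz 11.6 twist(if rot first, re-run) -0.001
  after twist: dx 0.8 dy 1.4
[ 0.35792673  0.65048247 -0.04617644]
```

View pics/s27.png

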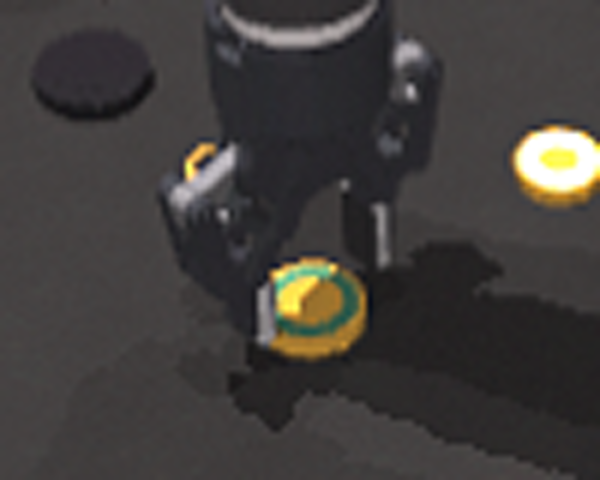

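```bash
python3 -m crank '[{"dx":0.4,"dy":1.4,"dz":4,"twist":0},{"dx":0.3,"dy":0,"dz":4,"twist":0},{"dx":0,"dy":0,"dz":2,"twist":0},{"dx":0,"dy":0,"dz":1.5,"twist":0},{"dx":0,"dy":0,"dz":0,"twist":0}]'
python3 -m crank '[{"dx":0,"dy":0,"dz":0,"twist":0},{"dx":0,"dy":0,"dz":0,"twist":0},{"dx":0,"dy":0,"dz":0,"twist":0},{"dx":0,"dy":0,"dz":0,"twist":0},{"dx":0,"dy":0,"dz":0,"twist":0}]' 255 50
python3 -m crank '[{"dx":0,"dy":0,"dz":-5,"twist":0},{"dx":0,"dy":0,"dz":-10,"twist":0},{"dx":0,"dy":0,"dz":-20,"twist":0},{"dx":0,"dy":0,"dz":-25,"twist":0},{"dx":0,"dy":0,"dz":-25,"twist":0},{"dx":0,"dy":0,"dz":-25,"twist":0},{"dx":0,"dy":0,"dz":-20,"twist":0},{"dx":0,"dy":0,"dz":0,"twist":0}]'
python3 - <<'E'
from h import *
go([.5166,-.0492,.13],np.pi+.013)
im,d=viewer.camera('side'); save(im,'s28',(230,180,350,300),4)
E
```

```text
t: 43.0
ee_pos: [0.4394, 0.2908, -0.003]
eef_rot: [-0.0, -0.007, 1.0, -0.0]
ft_force: [0.1, -0.8, 0.1]
opening: 0.657
t: 43.5
ee_pos: [0.4401, 0.2912, -0.0021]
eef_rot: [0.0, -0.007, 1.0, 0.0]
ft_force: [-0.2, 1.3, 3.4]
opening: 0.532
t: 44.3
ee_pos: [0.4418, 0.2919, 0.1313]
eef_rot: [0.003, -0.007, 1.0, 0.001]
ft_force: [0.4, 1.9, -0.8]
opening: 0.533
pos [0.4418 0.2919 0.1313] yaw -3.128 tilt 0.39 | dx -70.3 dy -342.1 dz 1.3 twist(if rot first, re-run) 0.000
  after twist: dx -70.3 dy -342.1
```

View pics/s28.png

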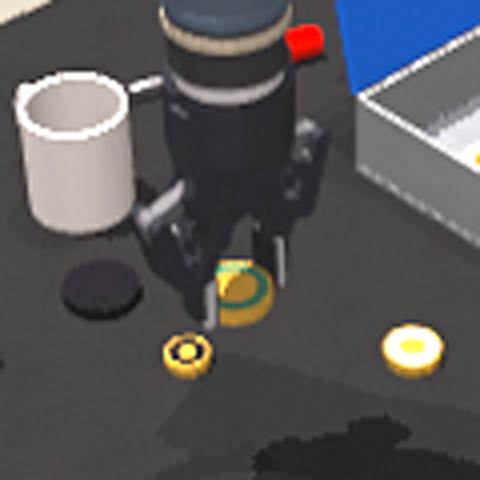

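```bash
python3 -m crank '[{"dx":-6,"dy":-28,"dz":0,"twist":0},{"dx":-6,"dy":-28,"dz":0,"twist":0},{"dx":-6,"dy":-28,"dz":0,"twist":0},{"dx":-6,"dy":-28,"dz":0,"twist":0},{"dx":-6,"dy":-28,"dz":0,"twist":0},{"dx":-6,"dy":-28,"dz":0,"twist":0},{"dx":-6,"dy":-28,"dz":0,"twist":0},{"dx":-6,"dy":-28,"dz":0,"twist":0}]'
python3 -m crank '[{"dx":-6,"dy":-28,"dz":0,"twist":0},{"dx":-6,"dy":-28,"dz":0,"twist":0},{"dx":-6,"dy":-28,"dz":0,"twist":0},{"dx":-4,"dy":-28,"dz":0,"twist":0},{"dx":0,"dy":0,"dz":0,"twist":0},{"dx":0,"dy":0,"dz":0,"twist":0}]'
python3 - <<'E'
from h import *
go([.5165,-.0492,.027],np.pi+.013);print(st()[0]['opening'],st()[0]['ft_force'])
E
```

```text
t: 45.15
ee_pos: [0.4893, 0.0664, 0.1251]
eef_rot: [-0.002, -0.007, 1.0, -0.0]
ft_force: [0.3, 0.8, -1.9]
opening: 0.537
t: 45.75
ee_pos: [0.5128, -0.0443, 0.1254]
eef_rot: [-0.002, -0.006, 1.0, 0.001]
ft_force: [0.1, -0.7, -1.4]
opening: 0.534
pos [ 0.5128 -0.0443  0.1254] yaw -3.13 tilt 0.22 | dx -3.6 dy -5.0 dz 98.4 twist(if rot first, re-run) -0.001
  after twist: dx -3.6 dy -5.0
0.5337290673608361 [ 0.10576736 -0.69580584 -1.43631998]
```

```bash
python3 -m crank '[{"dx":-1.3,"dy":-2.5,"dz":20,"twist":0},{"dx":-1.2,"dy":-2,"dz":20,"twist":0},{"dx":0,"dy":0,"dz":20,"twist":0},{"dx":0,"dy":0,"dz":14,"twist":0},{"dx":0,"dy":0,"dz":8,"twist":0},{"dx":0,"dy":0,"dz":0,"twist":0},{"dx":0,"dy":0,"dz":0,"twist":0}]'
python3 - <<'E'
from h import *
go([.5165,-.0492,.027],np.pi+.013);print(st()[0]['opening'],st()[0]['ft_force'])
E
```

```text
t: 46.45
ee_pos: [0.517, -0.0484, 0.0458]
eef_rot: [0.0, -0.007, 1.0, -0.0]
ft_force: [0.0, 0.4, -0.8]
opening: 0.536
pos [ 0.517  -0.0484  0.0458] yaw -3.128 tilt 0.04 | dx 0.5 dy -0.8 dz 18.8 twist(if rot first, re-run) 0.001
  after twist: dx 0.5 dy -0.8
0.535616626659879 [ 0.02315246  0.43164181 -0.77478253]
```

```bash
python3 -m crank '[{"dx":0.5,"dy":-0.6,"dz":7,"twist":0},{"dx":0,"dy":0,"dz":6,"twist":0},{"dx":0,"dy":0,"dz":3,"twist":0},{"dx":0,"dy":0,"dz":1.5,"twist":0},{"dx":0,"dy":0,"dz":0,"twist":0},{"dx":0,"dy":0,"dz":0,"twist":0}]'
python3 -m crank '[{"dx":0,"dy":0,"dz":1,"twist":0},{"dx":0,"dy":0,"dz":0,"twist":0}]'
python3 -m crank '[{"dx":0,"dy":0,"dz":1,"twist":0},{"dx":0,"dy":0,"dz":0,"twist":0}]'
```

```text
t: 47.05
ee_pos: [0.5163, -0.0492, 0.028]
eef_rot: [0.0, -0.007, 1.0, -0.0]
ft_force: [0.2, -0.4, -1.0]
opening: 0.536
t: 47.25
ee_pos: [0.5162, -0.0492, 0.0269]
eef_rot: [0.0, -0.007, 1.0, -0.0]
ft_force: [-1.0, -0.1, -1.6]
opening: 0.539
t: 47.45
ee_pos: [0.5163, -0.0492, 0.0259]
eef_rot: [0.0, -0.007, 1.0, -0.0]
ft_force: [0.1, 0.7, -1.2]
opening: 0.533
```

```bash
python3 -m crank '[{"dx":0,"dy":0,"dz":0.7,"twist":0},{"dx":0,"dy":0,"dz":0,"twist":0}]'
python3 -m crank '[{"dx":0,"dy":0,"dz":0,"twist":0},{"dx":0,"dy":0,"dz":0,"twist":0},{"dx":0,"dy":0,"dz":0,"twist":0},{"dx":0,"dy":0,"dz":-6,"twist":0},{"dx":0,"dy":0,"dz":-20,"twist":0},{"dx":0,"dy":0,"dz":-25,"twist":0},{"dx":0,"dy":0,"dz":-30,"twist":0},{"dx":0,"dy":0,"dz":-20,"twist":0}]' 80
python3 -m crank '[{"dx":14,"dy":32,"dz":0,"twist":0},{"dx":14,"dy":32,"dz":0,"twist":0},{"dx":14,"dy":32,"dz":0,"twist":0},{"dx":14,"dy":32,"dz":0,"twist":0},{"dx":14,"dy":32,"dz":0,"twist":0},{"dx":14,"dy":32,"dz":0,"twist":0},{"dx":0,"dy":0,"dz":0,"twist":0},{"dx":0,"dy":0,"dz":0,"twist":0}]' 110
python3 chk.py t29 .036
python3 - <<'E'
from h import *
go([.4293,.1492,-.001],np.pi+.013)
E
```

```text
t: 47.65
ee_pos: [0.5163, -0.0492, 0.0259]
eef_rot: [0.0, -0.007, 1.0, -0.0]
ft_force: [-1.3, 0.1, 3.0]
opening: 0.536
t: 48.45
ee_pos: [0.5171, -0.0494, 0.1288]
eef_rot: [0.001, -0.007, 1.0, -0.0]
ft_force: [0.7, 0.1, 0.1]
opening: 0.687
t: 49.25
ee_pos: [0.4297, 0.1421, 0.1266]
eef_rot: [0.001, -0.008, 1.0, -0.0]
ft_force: [-0.2, 0.8, -0.8]
opening: 0.57
((19.398454666137695, 20.697782516479492), (20.414081573486328, 20.916967391967773), 157.79824829101562) [[ 0.51484223 -0.04724265  0.036     ]]
pos [0.43   0.1415 0.1265] yaw -3.128 tilt 0.06 | dx 0.6 dy 7.7 dz 127.5 twist(if rot first, re-run) 0.001
  after twist: dx 0.6 dy 7.7
```

View pics/t29.png

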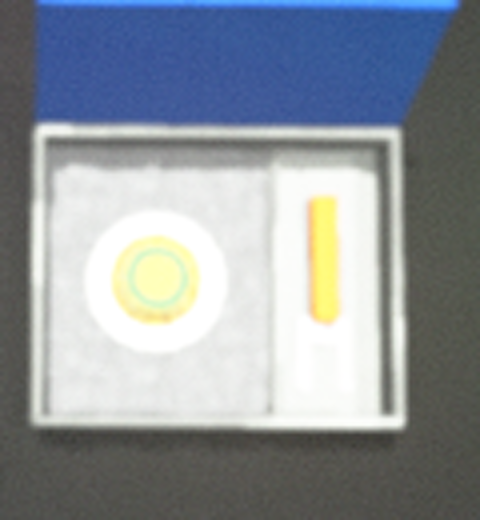

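```bash
python3 -m crank '[{"dx":0.3,"dy":4,"dz":25,"twist":0},{"dx":0.3,"dy":3.7,"dz":25,"twist":0},{"dx":0,"dy":0,"dz":25,"twist":0},{"dx":0,"dy":0,"dz":20,"twist":0},{"dx":0,"dy":0,"dz":15,"twist":0},{"dx":0,"dy":0,"dz":8,"twist":0},{"dx":0,"dy":0,"dz":0,"twist":0},{"dx":0,"dy":0,"dz":0,"twist":0}]'
python3 - <<'E'
from h import *
go([.4293,.1492,-.001],np.pi+.013); print(st()[0]['ft_force'])
im,d=viewer.camera('side'); save(im,'s30',(280,220,380,300),6)
E
```

```text
t: 50.1
ee_pos: [0.4298, 0.1489, 0.0088]
eef_rot: [0.0, -0.006, 1.0, 0.0]
ft_force: [-0.3, 0.2, 0.3]
opening: 0.567
pos [0.4298 0.1489 0.0088] yaw -3.13 tilt 0.05 | dx 0.4 dy 0.3 dz 9.8 twist(if rot first, re-run) -0.001
  after twist: dx 0.4 dy 0.3
[-0.34884899  0.19272042  0.26588296]
```

View pics/s30.png

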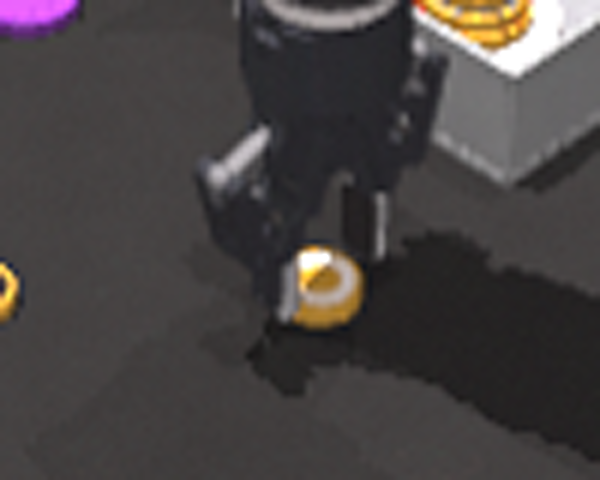

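```bash
python3 -m crank '[{"dx":0.4,"dy":0,"dz":4,"twist":0},{"dx":0,"dy":0,"dz":3,"twist":0},{"dx":0,"dy":0,"dz":2,"twist":0},{"dx":0,"dy":0,"dz":1,"twist":0},{"dx":0,"dy":0,"dz":0,"twist":0}]'
python3 -m crank '[{"dx":0,"dy":0,"dz":0,"twist":0},{"dx":0,"dy":0,"dz":0,"twist":0},{"dx":0,"dy":0,"dz":0,"twist":0},{"dx":0,"dy":0,"dz":0,"twist":0},{"dx":0,"dy":0,"dz":0,"twist":0}]' 255 50
python3 -m crank '[{"dx":0,"dy":0,"dz":-5,"twist":0},{"dx":0,"dy":0,"dz":-10,"twist":0},{"dx":0,"dy":0,"dz":-20,"twist":0},{"dx":0,"dy":0,"dz":-25,"twist":0},{"dx":0,"dy":0,"dz":-25,"twist":0},{"dx":0,"dy":0,"dz":-25,"twist":0},{"dx":0,"dy":0,"dz":-20,"twist":0},{"dx":0,"dy":0,"dz":0,"twist":0}]'
python3 - <<'E'
from h import *
go([.5163,-.0490,.13],np.pi+.013)
im,d=viewer.camera('side'); save(im,'s31',(260,150,400,290),4)
E
```

```text
t: 50.65
ee_pos: [0.4283, 0.1494, -0.0021]
eef_rot: [-0.0, -0.007, 1.0, -0.0]
ft_force: [-0.4, 0.1, 0.7]
opening: 0.568
t: 51.15
ee_pos: [0.4292, 0.1495, -0.001]
eef_rot: [0.001, -0.007, 1.0, 0.0]
ft_force: [-1.4, 0.4, 5.5]
opening: 0.441
t: 51.95
ee_pos: [0.4309, 0.1498, 0.1318]
eef_rot: [0.003, -0.007, 1.0, 0.001]
ft_force: [0.4, -0.0, -1.1]
opening: 0.442
pos [0.4309 0.1498 0.1318] yaw -3.128 tilt 0.38 | dx -82.8 dy -199.9 dz 1.8 twist(if rot first, re-run) 0.000
  after twist: dx -82.8 dy -199.9
```

View pics/s31.png

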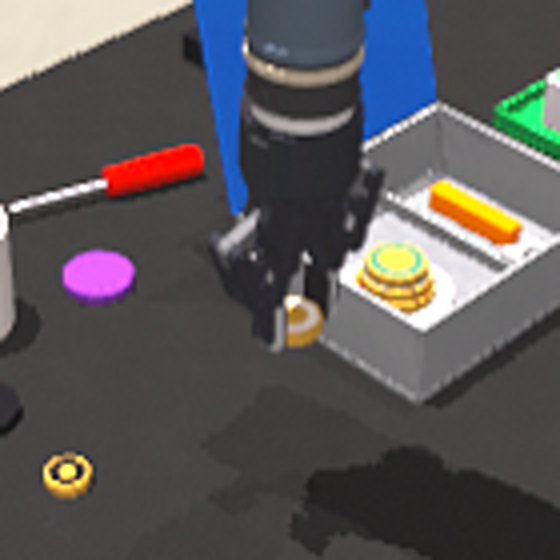

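```bash
python3 -m crank '[{"dx":-11.5,"dy":-28,"dz":0,"twist":0},{"dx":-11.5,"dy":-28,"dz":0,"twist":0},{"dx":-11.5,"dy":-28,"dz":0,"twist":0},{"dx":-11.5,"dy":-28,"dz":0,"twist":0},{"dx":-11.5,"dy":-28,"dz":0,"twist":0},{"dx":-11.5,"dy":-28,"dz":0,"twist":0},{"dx":-11.5,"dy":-28,"dz":0,"twist":0},{"dx":0,"dy":0,"dz":0,"twist":0}]'
python3 -m crank '[{"dx":0,"dy":0,"dz":20,"twist":0},{"dx":0,"dy":0,"dz":20,"twist":0},{"dx":0,"dy":0,"dz":15,"twist":0},{"dx":0,"dy":0,"dz":8,"twist":0},{"dx":0,"dy":0,"dz":0,"twist":0},{"dx":0,"dy":0,"dz":0,"twist":0}]'
python3 - <<'E'
from h import *
go([.5163,-.0490,.038],np.pi+.013);print(st()[0]['opening'],st()[0]['ft_force'])
E
```

```text
t: 52.8
ee_pos: [0.5116, -0.0485, 0.1258]
eef_rot: [-0.001, -0.004, 1.0, -0.0]
ft_force: [0.6, 0.2, -1.5]
opening: 0.437
t: 53.4
ee_pos: [0.5114, -0.0452, 0.065]
eef_rot: [-0.0, -0.007, 1.0, 0.0]
ft_force: [-0.0, -0.6, -1.2]
opening: 0.442
pos [ 0.5114 -0.0452  0.065 ] yaw -3.128 tilt 0.03 | dx -4.9 dy -3.8 dz 27.0 twist(if rot first, re-run) 0.001
  after twist: dx -4.9 dy -3.8
0.44166791442736986 [-0.03227848 -0.55368479 -1.15355835]
```

```bash
python3 -m crank '[{"dx":-2.5,"dy":-2,"dz":6,"twist":0},{"dx":-2.4,"dy":-1.8,"dz":6,"twist":0},{"dx":0,"dy":0,"dz":6,"twist":0},{"dx":0,"dy":0,"dz":4,"twist":0},{"dx":0,"dy":0,"dz":2,"twist":0},{"dx":0,"dy":0,"dz":0,"twist":0},{"dx":0,"dy":0,"dz":0,"twist":0}]'
python3 - <<'E'
from h import *
go([.5163,-.0490,.037],np.pi+.013);print(st()[0]['opening'],st()[0]['ft_force'])
E
```

```text
t: 54.1
ee_pos: [0.5166, -0.0493, 0.0412]
eef_rot: [0.0, -0.007, 1.0, -0.0]
ft_force: [1.1, -0.1, -1.6]
opening: 0.442
pos [ 0.5166 -0.0493  0.0412] yaw -3.128 tilt 0.01 | dx 0.3 dy 0.3 dz 4.2 twist(if rot first, re-run) 0.000
  after twist: dx 0.3 dy 0.3
0.4420243971689648 [ 1.11432712 -0.10238615 -1.5728958 ]
```

```bash
python3 -m crank '[{"dx":0.2,"dy":0.2,"dz":2,"twist":0},{"dx":0,"dy":0,"dz":1,"twist":0},{"dx":0,"dy":0,"dz":0,"twist":0}]'
python3 -m crank '[{"dx":0,"dy":0,"dz":1,"twist":0},{"dx":0,"dy":0,"dz":0,"twist":0}]'
python3 -m crank '[{"dx":0,"dy":0,"dz":0.7,"twist":0},{"dx":0,"dy":0,"dz":0,"twist":0}]'
```

```text
t: 54.4
ee_pos: [0.5163, -0.0491, 0.038]
eef_rot: [-0.0, -0.007, 1.0, 0.0]
ft_force: [-0.8, -0.5, -0.7]
opening: 0.442
t: 54.6
ee_pos: [0.5163, -0.0491, 0.0371]
eef_rot: [-0.0, -0.007, 1.0, 0.0]
ft_force: [0.2, -0.6, -1.3]
opening: 0.442
t: 54.8
ee_pos: [0.5164, -0.0491, 0.037]
eef_rot: [0.0, -0.007, 1.0, -0.0]
ft_force: [-1.8, -0.1, 3.4]
opening: 0.44
```

Contact at 0.037. Release, go toward disc e (.5324,.2652).

```bash
python3 -m crank '[{"dx":0,"dy":0,"dz":0,"twist":0},{"dx":0,"dy":0,"dz":0,"twist":0},{"dx":0,"dy":0,"dz":0,"twist":0},{"dx":0,"dy":0,"dz":-6,"twist":0},{"dx":0,"dy":0,"dz":-20,"twist":0},{"dx":0,"dy":0,"dz":-25,"twist":0},{"dx":0,"dy":0,"dz":-30,"twist":0},{"dx":0,"dy":0,"dz":-10,"twist":0}]' 110
python3 -m crank '[{"dx":-2,"dy":35,"dz":0,"twist":0},{"dx":-2,"dy":35,"dz":0,"twist":0},{"dx":-2,"dy":35,"dz":0,"twist":0},{"dx":-2,"dy":35,"dz":0,"twist":0},{"dx":-2,"dy":35,"dz":0,"twist":0},{"dx":-2,"dy":35,"dz":0,"twist":0},{"dx":-2,"dy":35,"dz":0,"twist":0},{"dx":-2,"dy":35,"dz":0,"twist":0}]' 135
python3 -m crank '[{"dx":0,"dy":34,"dz":0,"twist":0},{"dx":0,"dy":0,"dz":0,"twist":0},{"dx":0,"dy":0,"dz":0,"twist":0}]' 135
python3 chk.py t32 .046
python3 - <<'E'
from h import *
go([.5324,.2652,-.0005],np.pi+.013)
E
```

```text
t: 55.6
ee_pos: [0.5186, -0.0496, 0.1315]
eef_rot: [0.003, -0.007, 1.0, -0.001]
ft_force: [1.1, -1.3, 0.1]
opening: 0.563
t: 56.4
ee_pos: [0.5283, 0.2325, 0.1267]
eef_rot: [-0.0, -0.007, 1.0, -0.0]
ft_force: [0.8, 0.1, -0.1]
opening: 0.47
t: 56.7
ee_pos: [0.5277, 0.2655, 0.1266]
eef_rot: [-0.001, -0.007, 1.0, -0.001]
ft_force: [0.3, -0.5, 0.1]
opening: 0.47
((19.526412963867188, 20.393169403076172), (19.316814422607422, 20.194055557250977), 9.925393104553223) [[ 0.5149217 -0.0469673  0.046    ]]
pos [0.5279 0.2647 0.1268] yaw -3.128 tilt 0.08 | dx -4.5 dy 0.4 dz 127.3 twist(if rot first, re-run) 0.001
  after twist: dx -4.5 dy 0.4
```

View pics/t32.png

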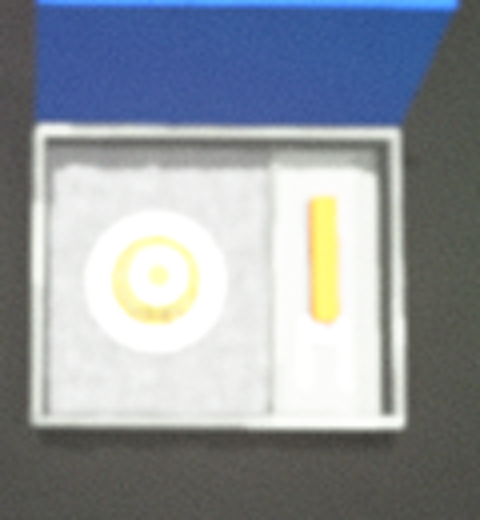

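```bash
python3 -m crank '[{"dx":-2.3,"dy":0.4,"dz":25,"twist":0},{"dx":-2.2,"dy":0,"dz":25,"twist":0},{"dx":0,"dy":0,"dz":25,"twist":0},{"dx":0,"dy":0,"dz":20,"twist":0},{"dx":0,"dy":0,"dz":15,"twist":0},{"dx":0,"dy":0,"dz":5,"twist":0},{"dx":0,"dy":0,"dz":0,"twist":0},{"dx":0,"dy":0,"dz":0,"twist":0}]'
python3 - <<'E'
from h import *
print(proj('top',[[.5165,-.0494,.048]]))
go([.5324,.2652,-.0005],np.pi+.013); print(st()[0]['ft_force'])
im,d=viewer.camera('side'); save(im,'s33',(230,220,330,300),6)
E
```

```text
t: 57.55
ee_pos: [0.5337, 0.2655, 0.0137]
eef_rot: [0.001, -0.006, 1.0, 0.0]
ft_force: [0.6, 0.1, 0.3]
opening: 0.47
[[334.51908022 238.7503024 ]]
pos [0.5337 0.2655 0.0137] yaw -3.129 tilt 0.11 | dx 1.3 dy -0.3 dz 14.2 twist(if rot first, re-run) -0.000
  after twist: dx 1.3 dy -0.3
[0.55716391 0.14649811 0.3137082 ]
```

View pics/s33.png

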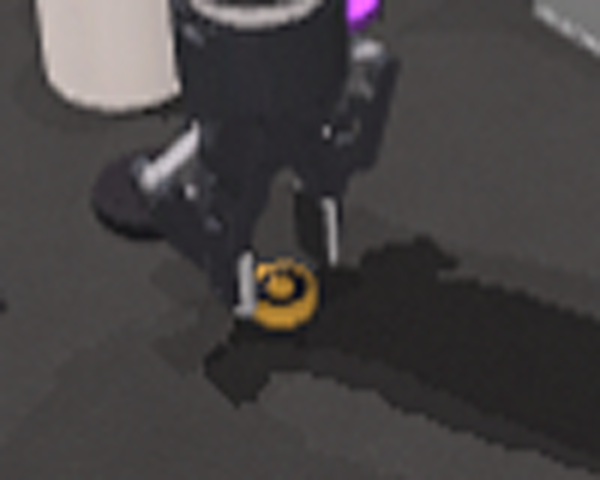

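```bash
python3 -m crank '[{"dx":0.6,"dy":0,"dz":4,"twist":0},{"dx":0.6,"dy":0,"dz":4,"twist":0},{"dx":0,"dy":0,"dz":3,"twist":0},{"dx":0,"dy":0,"dz":2,"twist":0},{"dx":0,"dy":0,"dz":0,"twist":0}]'
python3 - <<'E'
from h import *
go([.5324,.2652,-.0005],np.pi+.013); print(st()[0]['ft_force'])
E
```

```text
t: 58.1
ee_pos: [0.5311, 0.2654, -0.0012]
eef_rot: [-0.0, -0.007, 1.0, -0.0]
ft_force: [-0.6, 0.4, 0.6]
opening: 0.47
pos [ 0.5311  0.2654 -0.0012] yaw -3.128 tilt 0.06 | dx -1.3 dy -0.2 dz -0.7 twist(if rot first, re-run) 0.000
  after twist: dx -1.3 dy -0.2
[-0.64511804  0.41095905  0.57939156]
```

```bash
python3 -m crank '[{"dx":-1.0,"dy":0,"dz":-0.7,"twist":0},{"dx":0,"dy":0,"dz":0,"twist":0},{"dx":0,"dy":0,"dz":0,"twist":0},{"dx":0,"dy":0,"dz":0,"twist":0},{"dx":0,"dy":0,"dz":0,"twist":0}]' 255 50
python3 -m crank '[{"dx":0,"dy":0,"dz":-5,"twist":0},{"dx":0,"dy":0,"dz":-10,"twist":0},{"dx":0,"dy":0,"dz":-20,"twist":0},{"dx":0,"dy":0,"dz":-25,"twist":0},{"dx":0,"dy":0,"dz":-25,"twist":0},{"dx":0,"dy":0,"dz":-25,"twist":0},{"dx":0,"dy":0,"dz":-20,"twist":0},{"dx":0,"dy":0,"dz":0,"twist":0}]'
python3 - <<'E'
from h import *
go([.5163,-.0490,.13],np.pi+.013)
im,d=viewer.camera('side'); save(im,'s34',(230,150,370,290),4)
E
```

```text
t: 58.6
ee_pos: [0.5324, 0.2655, 0.0]
eef_rot: [-0.0, -0.007, 1.0, -0.0]
ft_force: [0.3, -0.3, -1.2]
opening: 0.347
t: 59.4
ee_pos: [0.5353, 0.2666, 0.1356]
eef_rot: [0.004, -0.007, 1.0, 0.002]
ft_force: [0.3, -0.2, -0.2]
opening: 0.346
pos [0.5353 0.2666 0.1356] yaw -3.128 tilt 0.53 | dx 23.2 dy -315.3 dz 5.6 twist(if rot first, re-run) 0.000
  after twist: dx 23.1 dy -315.3
```

View pics/s34.png

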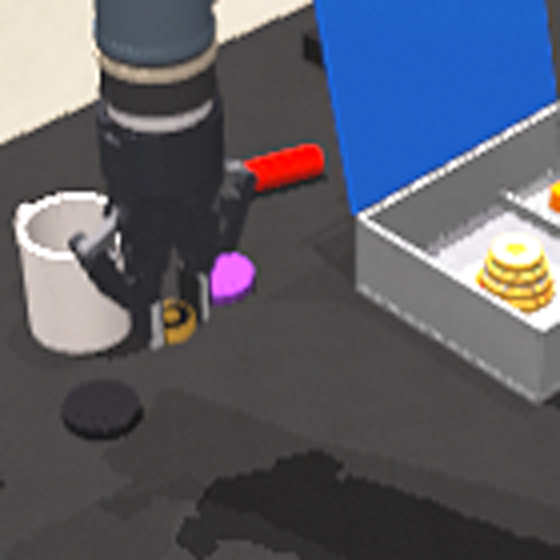

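```bash
python3 -m crank '[{"dx":2,"dy":-28,"dz":0,"twist":0},{"dx":2,"dy":-28,"dz":0,"twist":0},{"dx":2,"dy":-28,"dz":0,"twist":0},{"dx":2,"dy":-28,"dz":0,"twist":0},{"dx":2,"dy":-28,"dz":0,"twist":0},{"dx":2,"dy":-28,"dz":0,"twist":0},{"dx":2,"dy":-28,"dz":0,"twist":0},{"dx":2,"dy":-28,"dz":0,"twist":0}]'
python3 -m crank '[{"dx":2,"dy":-28,"dz":0,"twist":0},{"dx":2,"dy":-28,"dz":0,"twist":0},{"dx":0,"dy":-28,"dz":0,"twist":0},{"dx":0,"dy":0,"dz":0,"twist":0},{"dx":0,"dy":0,"dz":20,"twist":0},{"dx":0,"dy":0,"dz":20,"twist":0},{"dx":0,"dy":0,"dz":0,"twist":0},{"dx":0,"dy":0,"dz":0,"twist":0}]'
python3 - <<'E'
from h import *
go([.5163,-.0490,.05],np.pi+.013);print(st()[0]['opening'],st()[0]['ft_force'])
E
```

```text
t: 60.25
ee_pos: [0.5182, 0.0403, 0.1284]
eef_rot: [-0.001, -0.007, 1.0, 0.0]
ft_force: [-0.6, -0.3, -0.9]
opening: 0.344
t: 61.05
ee_pos: [0.5155, -0.0419, 0.089]
eef_rot: [-0.001, -0.007, 1.0, 0.0]
ft_force: [0.4, -0.1, -0.4]
opening: 0.347
pos [ 0.5155 -0.0419  0.089 ] yaw -3.128 tilt 0.17 | dx -0.7 dy -7.1 dz 39.0 twist(if rot first, re-run) 0.001
  after twist: dx -0.7 dy -7.1
0.3469831852081234 [ 0.37555222 -0.07697858 -0.35480326]
```

```bash
python3 -m crank '[{"dx":0,"dy":-4,"dz":10,"twist":0},{"dx":0,"dy":-3,"dz":10,"twist":0},{"dx":0,"dy":0,"dz":8,"twist":0},{"dx":0,"dy":0,"dz":4,"twist":0},{"dx":0,"dy":0,"dz":0,"twist":0},{"dx":0,"dy":0,"dz":0,"twist":0}]'
python3 - <<'E'
from h import *
go([.5163,-.0490,.049],np.pi+.013);print(st()[0]['opening'],st()[0]['ft_force'])
E
```

```text
t: 61.65
ee_pos: [0.5167, -0.0497, 0.0581]
eef_rot: [-0.0, -0.007, 1.0, 0.0]
ft_force: [-0.4, 0.8, -0.9]
opening: 0.345
pos [ 0.5167 -0.0497  0.0581] yaw -3.128 tilt 0.0 | dx 0.4 dy 0.7 dz 9.1 twist(if rot first, re-run) 0.000
  after twist: dx 0.4 dy 0.7
0.34487492096152084 [-0.36431343  0.82581716 -0.92080469]
```

```bash
python3 -m crank '[{"dx":0.4,"dy":0.6,"dz":4,"twist":0},{"dx":0,"dy":0,"dz":3,"twist":0},{"dx":0,"dy":0,"dz":1.5,"twist":0},{"dx":0,"dy":0,"dz":0,"twist":0}]'
python3 -m crank '[{"dx":0,"dy":0,"dz":1,"twist":0},{"dx":0,"dy":0,"dz":0,"twist":0}]'
python3 -m crank '[{"dx":0,"dy":0,"dz":0.7,"twist":0},{"dx":0,"dy":0,"dz":0,"twist":0}]'
```

```text
t: 62.05
ee_pos: [0.516, -0.049, 0.0493]
eef_rot: [-0.0, -0.007, 1.0, 0.0]
ft_force: [0.2, -0.6, -0.9]
opening: 0.345
t: 62.25
ee_pos: [0.5163, -0.0491, 0.0486]
eef_rot: [-0.0, -0.007, 1.0, 0.0]
ft_force: [-0.1, -0.4, -0.5]
opening: 0.341
t: 62.45
ee_pos: [0.5163, -0.0491, 0.0479]
eef_rot: [-0.0, -0.007, 1.0, 0.0]
ft_force: [-0.5, 0.1, -0.6]
opening: 0.345
```

```bash
python3 -m crank '[{"dx":0,"dy":0,"dz":0.6,"twist":0},{"dx":0,"dy":0,"dz":0,"twist":0}]'
python3 -m crank '[{"dx":0,"dy":0,"dz":0,"twist":0},{"dx":0,"dy":0,"dz":0,"twist":0},{"dx":0,"dy":0,"dz":0,"twist":0},{"dx":0,"dy":0,"dz":-6,"twist":0},{"dx":0,"dy":0,"dz":-20,"twist":0},{"dx":0,"dy":0,"dz":-25,"twist":0},{"dx":0,"dy":0,"dz":-30,"twist":0},{"dx":0,"dy":0,"dz":-10,"twist":0}]' 130
python3 -m crank '[{"dx":0,"dy":35,"dz":-25,"twist":0},{"dx":0,"dy":35,"dz":-25,"twist":0},{"dx":0,"dy":35,"dz":-25,"twist":0},{"dx":0,"dy":35,"dz":-25,"twist":0},{"dx":0,"dy":35,"dz":-25,"twist":0},{"dx":0,"dy":35,"dz":-25,"twist":0}]'
python3 chk.py t35 .058
python3 - <<'E'
from h import *
im,d=viewer.camera('side'); save(im,'s35',(290,100,470,260),3.5)
im,d=viewer.camera('top'); save(im,'t35b',(130,120,490,330),2.2)
print(st()[1])
E
```

```text
t: 62.65
ee_pos: [0.5163, -0.0491, 0.0478]
eef_rot: [0.0, -0.007, 1.0, -0.0]
ft_force: [-1.4, -0.0, 2.4]
opening: 0.346
t: 63.45
ee_pos: [0.5184, -0.0496, 0.1424]
eef_rot: [0.003, -0.007, 1.0, -0.001]
ft_force: [0.6, -0.4, 0.6]
opening: 0.488
t: 64.05
ee_pos: [0.5132, 0.1622, 0.2888]
eef_rot: [-0.0, -0.007, 1.0, -0.0]
ft_force: [1.0, 0.0, -0.6]
opening: 0.496
((19.441139221191406, 20.736812591552734), (20.346176147460938, 20.617586135864258), 171.5477294921875) [[ 0.51316295 -0.04604279  0.058     ]]
[0.51421659 0.16281428 0.28994724]
```

View pics/s35.png

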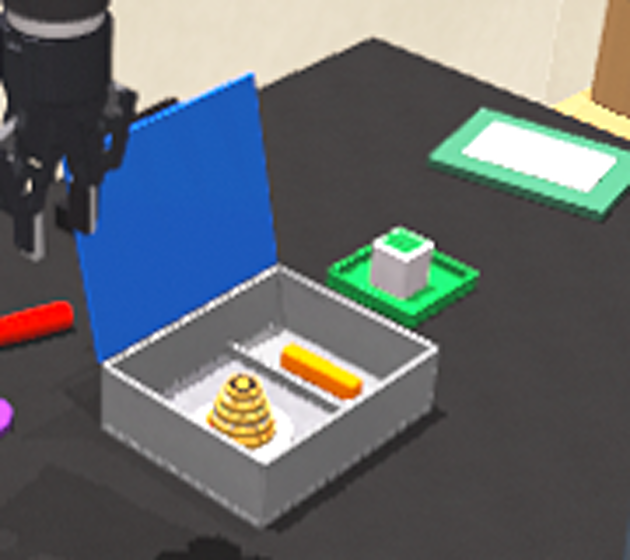

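View pics/t35b.png

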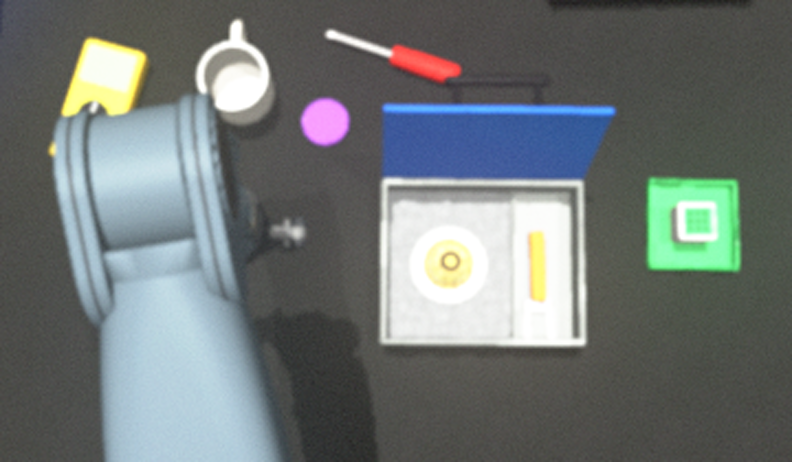

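View pics/t35.png

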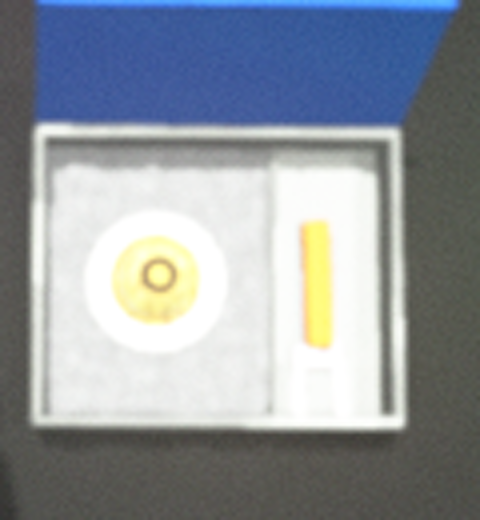

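```bash
python3 - <<'E'
from h import *
im=np.load('t35.npz')['im']; hsv=cv2.cvtColor(im,cv2.COLOR_RGB2HSV); m=np.zeros(im.shape[:2],np.uint8); q=hsv[215:270,362:390]
m[215:270,362:390]=(q[...,0]>=5)&(q[...,0]<=32)&(q[...,1]>90)
c=max(cv2.findContours(m,0,2)[0],key=cv2.contourArea); r=cv2.minAreaRect(c); print(r)
W=onz('top',[r[0]],.024)[0]; b=np.array([.518,-.1635]); print(W, 'handle-bay',W[:2]-b,'fork_mid-bay ~',W[:2]-b-[.01,0])
d=np.load('t35.npz')['d']; P=cloud('top',d); bx=cv2.boxPoints(r); B=onz('top',bx,.024); print(B.round(4))
for n,(u,v) in {'handle top end':(374,232),'handle low end':(373.5,250),'mid':(374,241),'floor':(374,215+0)}.items(): print(n,P[int(v),int(u)].round(4))
print(proj('top',[[.5165,-.0494,.058]]), (295+159/4,170+274/4))
# lid angle from cloud
pts=P[150:196,320:390].reshape(-1,3); pts=pts[(pts[:,2]>.09)&(pts[:,2]<.3)]; A=np.polyfit(pts[:,2],pts[:,0],1); print('lid', len(pts), 1.5708+np.arctan(A[0]))
E
```

```text
((374.0, 241.0), (30.0, 6.0), 90.0)
[ 0.51458432 -0.15556977  0.024     ] handle-bay [-0.00341568  0.00793023] fork_mid-bay ~ [-0.01341568  0.00793023]
[[ 0.5543 -0.1474  0.024 ]
 [ 0.5546 -0.1634  0.024 ]
 [ 0.4752 -0.1637  0.024 ]
 [ 0.4749 -0.1478  0.024 ]]
handle top end [ 0.5384 -0.1554  0.0248]
handle low end [ 0.4906 -0.1526  0.0269]
mid [ 0.5142 -0.1548  0.0297]
floor [ 0.5864 -0.1582  0.0037]
[[334.76308766 238.46891698]] (334.75, 238.5)
lid 2178 1.9003914203111358
```

```bash
python3 -m crank '[{"dx":0,"dy":0,"dz":-15,"twist":0.145},{"dx":0,"dy":0,"dz":-15,"twist":0.145},{"dx":0,"dy":0,"dz":-10,"twist":0.145},{"dx":0,"dy":0,"dz":0,"twist":0.145},{"dx":0,"dy":0,"dz":0,"twist":0.145},{"dx":0,"dy":0,"dz":0,"twist":0.145},{"dx":0,"dy":0,"dz":0,"twist":0.145},{"dx":0,"dy":0,"dz":0,"twist":0.145}]' 183 30
python3 -m crank '[{"dx":0,"dy":0,"dz":0,"twist":0.145},{"dx":0,"dy":0,"dz":0,"twist":0.145},{"dx":0,"dy":0,"dz":0,"twist":0.124},{"dx":0,"dy":0,"dz":0,"twist":0}]'
python3 - <<'E'
from h import *
im=np.load('t35.npz')['im']; save(im,'t36',(310,140,410,190),7)
print(proj('top',[[.6938,-.0845,.234],[.6938-.0007,-.0345,.234],[.6938,-.1345,.234]]), onz('top',[[357.7,155.5]],.234))
go([.6938,-.0845,.32],1.583)
E
```

```text
t: 65.0
ee_pos: [0.5133, 0.1594, 0.3264]
eef_rot: [-0.001, 0.546, 0.838, -0.001]
ft_force: [0.5, -0.6, -0.3]
opening: 0.287
t: 65.4
ee_pos: [0.5133, 0.1596, 0.3266]
eef_rot: [-0.001, 0.704, 0.71, -0.001]
ft_force: [-0.2, 0.5, 0.6]
opening: 0.282
[[356.15503857 155.46028614]
 [334.25992346 155.18665476]
 [377.9920108  156.03442526]] [[ 0.69380196 -0.08803337  0.234     ]]
pos [0.5133 0.1596 0.3266] yaw 1.579 tilt 0.17 | dx -245.6 dy 178.4 dz 6.6 twist(if rot first, re-run) -0.004
  after twist: dx -246.3 dy 177.5
```

View pics/t36.png

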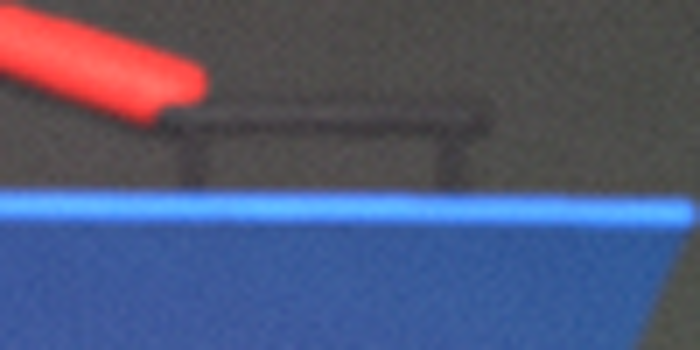

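```bash
python3 -m crank '[{"dx":-30,"dy":22,"dz":0,"twist":0},{"dx":-30,"dy":22,"dz":0,"twist":0},{"dx":-30,"dy":22,"dz":0,"twist":0},{"dx":-30,"dy":22,"dz":0,"twist":0},{"dx":-30,"dy":22,"dz":0,"twist":0},{"dx":-30,"dy":22,"dz":0,"twist":0},{"dx":-30,"dy":22,"dz":0,"twist":0},{"dx":-30,"dy":22,"dz":0,"twist":0}]' 183
python3 -m crank '[{"dx":0,"dy":0,"dz":0,"twist":0},{"dx":0,"dy":0,"dz":0,"twist":0}]'
python3 - <<'E'
from h import *
go([.692,-.0855,.217],1.583); print(st()[0]['opening'])
im,d=viewer.camera('side'); save(im,'s37',(260,0,440,200),3)
E
```

```text
t: 66.2
ee_pos: [0.6921, -0.0796, 0.3273]
eef_rot: [-0.0, 0.703, 0.711, -0.0]
ft_force: [1.1, 0.8, -0.2]
opening: 0.283
t: 66.4
ee_pos: [0.6922, -0.0792, 0.3245]
eef_rot: [-0.002, 0.704, 0.71, -0.001]
ft_force: [0.2, -0.2, 0.8]
opening: 0.281
pos [ 0.6922 -0.0792  0.3245] yaw 1.58 tilt 0.32 | dx -6.3 dy -0.3 dz 107.5 twist(if rot first, re-run) -0.003
  after twist: dx -6.3 dy -0.3
0.2805305088360995
```

View pics/s37.png

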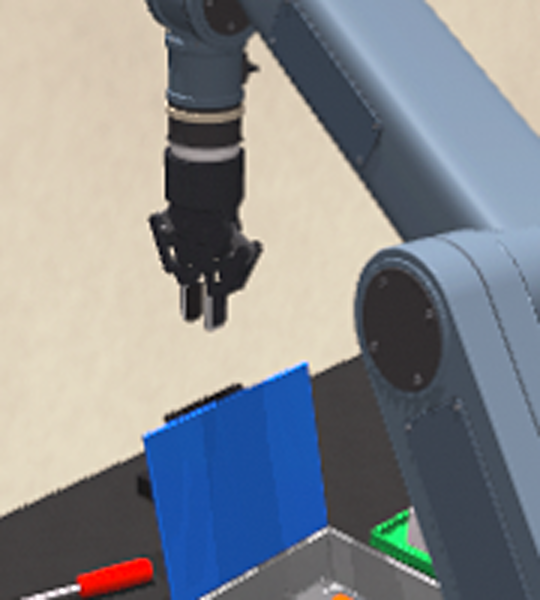

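```bash
python3 -m crank '[{"dx":-3,"dy":0.5,"dz":20,"twist":0},{"dx":-3,"dy":0.5,"dz":20,"twist":0},{"dx":0,"dy":0,"dz":15,"twist":0},{"dx":0,"dy":0,"dz":10,"twist":0},{"dx":0,"dy":0,"dz":0,"twist":0},{"dx":0,"dy":0,"dz":0,"twist":0}]' 195
python3 - <<'E'
from h import *
go([.693,-.0855,.222],1.583); print(st()[0]['opening'],st()[0]['ft_force'])
im,d=viewer.camera('side'); save(im,'s38',(270,60,390,180),5)
E
```

```text
t: 67.05
ee_pos: [0.6921, -0.0822, 0.2654]
eef_rot: [0.001, 0.703, 0.711, 0.0]
ft_force: [0.4, 0.4, 0.2]
opening: 0.236
pos [ 0.6921 -0.0822  0.2654] yaw 1.583 tilt 0.1 | dx -3.3 dy 0.9 dz 43.4 twist(if rot first, re-run) -0.000
  after twist: dx -3.3 dy 0.9
0.23561533477581292 [0.40220671 0.3802166  0.21161268]
```

View pics/s38.png

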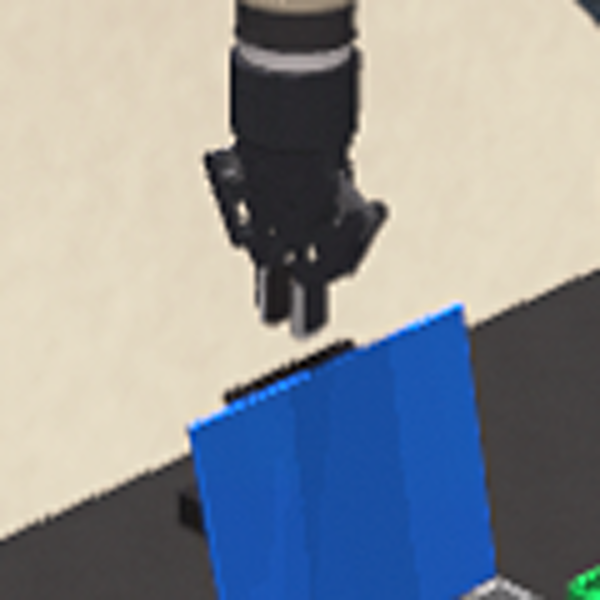

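```bash
python3 -m crank '[{"dx":-1,"dy":0.5,"dz":10,"twist":0},{"dx":-1,"dy":0,"dz":8,"twist":0},{"dx":0,"dy":0,"dz":6,"twist":0},{"dx":0,"dy":0,"dz":0,"twist":0}]'
python3 -m crank '[{"dx":0,"dy":0,"dz":6,"twist":0},{"dx":0,"dy":0,"dz":6,"twist":0},{"dx":0,"dy":0,"dz":3,"twist":0},{"dx":0,"dy":0,"dz":0,"twist":0}]'
python3 - <<'E'
from h import *
go([.693,-.0855,.222],1.583); print(st()[0]['opening'],st()[0]['ft_force'])
im,d=viewer.camera('side'); save(im,'s39',(270,60,390,180),5)
E
```

```text
t: 67.5
ee_pos: [0.693, -0.0852, 0.2382]
eef_rot: [-0.001, 0.704, 0.711, -0.001]
ft_force: [1.0, 1.3, 0.3]
opening: 0.236
t: 67.9
ee_pos: [0.6931, -0.0853, 0.2233]
eef_rot: [-0.001, 0.704, 0.711, -0.0]
ft_force: [0.2, 1.2, 0.0]
opening: 0.238
pos [ 0.6931 -0.0853  0.2233] yaw 1.581 tilt 0.09 | dx -0.2 dy -0.1 dz 1.3 twist(if rot first, re-run) -0.002
  after twist: dx -0.2 dy -0.1
0.23764161582822424 [0.19323786 1.17828804 0.01357615]
```

View pics/s39.png

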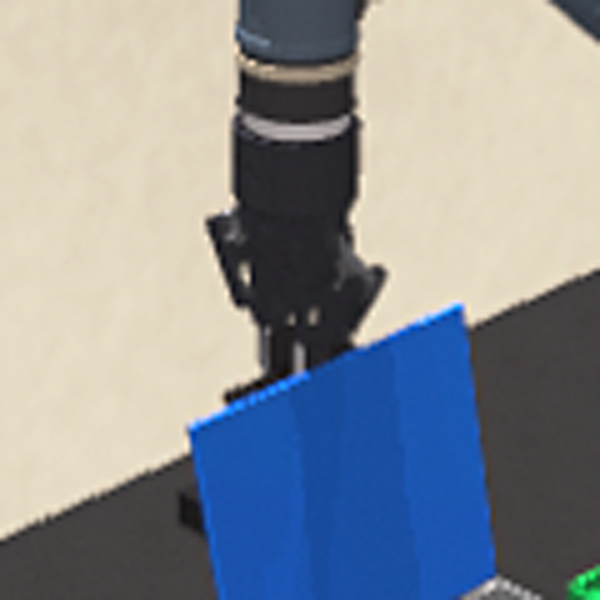

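```bash
python3 -m crank '[{"dx":0,"dy":0,"dz":3,"twist":0},{"dx":0,"dy":0,"dz":0,"twist":0},{"dx":0,"dy":0,"dz":0,"twist":0}]'
python3 -m crank '[{"dx":0,"dy":0,"dz":0,"twist":0},{"dx":0,"dy":0,"dz":0,"twist":0},{"dx":0,"dy":0,"dz":0,"twist":0},{"dx":0,"dy":0,"dz":0,"twist":0}]' 255 30
python3 - <<'E'
from h import *
s,p,y,t=st();print(p,s['ft_force'],s['opening'])
R=.1827;prev=None
for th in np.arange(1.8,-.05,-.1):
    th=max(th,0); X=(-R*np.cos(th+.2265),R*np.sin(th+.2265))
    if prev: print(round(th,2),'dy %.1f dz %.1f'%((X[0]-prev[0])*1e3,-(X[1]-prev[1])*1e3), 'abs x %.4f z %.4f'%(.6135+X[0],.07+X[1]))
    prev=X
E
```

```text
t: 68.25
ee_pos: [0.6935, -0.0853, 0.2214]
eef_rot: [0.0, 0.704, 0.711, 0.0]
ft_force: [0.3, -0.0, -0.1]
opening: 0.236
t: 68.65
ee_pos: [0.6934, -0.0854, 0.2216]
eef_rot: [0.0, 0.704, 0.711, -0.0]
ft_force: [-1.0, 0.1, 1.1]
opening: 0.116
[ 0.69338733 -0.08537461  0.2215919 ] [-0.98192602  0.14011397  1.12103088] 0.11556638849630026
1.7 dy -16.8 dz -7.2 abs x 0.6771 z 0.2413
1.6 dy -17.4 dz -5.5 abs x 0.6597 z 0.2468
1.5 dy -17.9 dz -3.7 abs x 0.6418 z 0.2505
1.4 dy -18.2 dz -1.9 abs x 0.6237 z 0.2524
1.3 dy -18.3 dz -0.1 abs x 0.6054 z 0.2525
1.2 dy -18.2 dz 1.7 abs x 0.5872 z 0.2508
1.1 dy -17.9 dz 3.5 abs x 0.5693 z 0.2473
1.0 dy -17.5 dz 5.3 abs x 0.5518 z 0.2420
0.9 dy -16.9 dz 7.0 abs x 0.5350 z 0.2350
0.8 dy -16.1 dz 8.7 abs x 0.5189 z 0.2263
0.7 dy -15.1 dz 10.2 abs x 0.5038 z 0.2161
0.6 dy -14.0 dz 11.7 abs x 0.4897 z 0.2044
0.5 dy -12.8 dz 13.0 abs x 0.4769 z 0.1914
0.4 dy -11.4 dz 14.2 abs x 0.4655 z 0.1771
0.3 dy -10.0 dz 15.3 abs x 0.4555 z 0.1618
0.2 dy -8.4 dz 16.2 abs x 0.4472 z 0.1456
0.1 dy -6.7 dz 17.0 abs x 0.4405 z 0.1286
0 dy -5.0 dz 17.6 abs x 0.4355 z 0.1110
```

```bash
python3 -m crank '[{"dx":0,"dy":-16.8,"dz":-7.2,"twist":0},{"dx":0,"dy":-17.4,"dz":-5.5,"twist":0},{"dx":0,"dy":-17.9,"dz":-3.7,"twist":0},{"dx":0,"dy":-18.2,"dz":-1.9,"twist":0},{"dx":0,"dy":-18.3,"dz":-0.1,"twist":0},{"dx":0,"dy":0,"dz":0,"twist":0}]'
python3 - <<'E'
from h import *
go([.6054,-.0858,.2525-.0125],1.583); print(st()[0]['opening'],st()[0]['ft_force'])
E
```

```text
t: 69.25
ee_pos: [0.6041, -0.0866, 0.2416]
eef_rot: [0.001, 0.704, 0.71, 0.0]
ft_force: [0.3, -0.9, 4.0]
opening: 0.115
pos [ 0.6041 -0.0866  0.2416] yaw 1.58 tilt 0.16 | dx 0.7 dy 1.3 dz 1.6 twist(if rot first, re-run) -0.003
  after twist: dx 0.7 dy 1.3
0.11518622987405742 [ 0.33147438 -0.86929909  3.97937343]
```

```bash
python3 -m crank '[{"dx":0,"dy":-17.5,"dz":2.5,"twist":0},{"dx":0,"dy":-17.5,"dz":4,"twist":0},{"dx":0,"dy":-17.5,"dz":5.3,"twist":0},{"dx":0,"dy":-16.9,"dz":7,"twist":0},{"dx":0,"dy":-16.1,"dz":8.7,"twist":0},{"dx":0,"dy":0,"dz":0,"twist":0}]'
python3 - <<'E'
from h import *
go([.5189,-.087,.2263-.0125],1.583); print(st()[0]['opening'],st()[0]['ft_force'])
E
```

```text
t: 69.85
ee_pos: [0.5168, -0.0877, 0.2124]
eef_rot: [-0.001, 0.704, 0.71, -0.002]
ft_force: [-4.7, -1.0, 6.8]
opening: 0.109
pos [ 0.5168 -0.0877  0.2124] yaw 1.58 tilt 0.25 | dx 0.6 dy 2.1 dz -1.4 twist(if rot first, re-run) -0.003
  after twist: dx 0.6 dy 2.1
0.10944419169039805 [-4.65119772 -0.97953275  6.77805827]
```

```bash
python3 -m crank '[{"dx":0,"dy":-13.5,"dz":10,"twist":0},{"dx":0,"dy":-13.5,"dz":11.7,"twist":0},{"dx":0,"dy":-12.8,"dz":13,"twist":0},{"dx":0,"dy":-11.4,"dz":14.2,"twist":0},{"dx":0,"dy":0,"dz":0,"twist":0},{"dx":0,"dy":0,"dz":0,"twist":0}]'
python3 - <<'E'
from h import *
go([.4655,-.0875,.1771-.0125],1.583); print(st()[0]['opening'],st()[0]['ft_force'])
im,d=viewer.camera('side'); save(im,'s40',(270,60,450,260),3)
E
```

```text
t: 70.45
ee_pos: [0.4651, -0.0882, 0.1626]
eef_rot: [-0.002, 0.704, 0.71, -0.003]
ft_force: [-7.7, -0.7, 4.1]
opening: 0.115
pos [ 0.4651 -0.0882  0.1626] yaw 1.58 tilt 0.45 | dx 0.7 dy 0.4 dz -2.0 twist(if rot first, re-run) -0.003
  after twist: dx 0.7 dy 0.4
0.11507768783027758 [-7.65000888 -0.68738949  4.11564182]
```

View pics/s40.png

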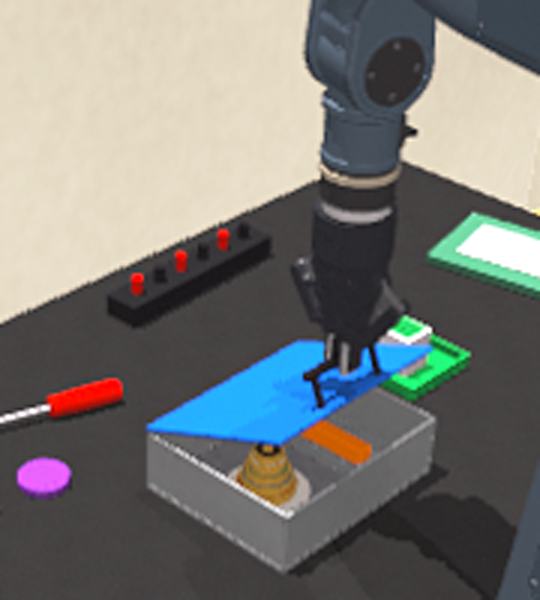

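```bash
python3 -m crank '[{"dx":0,"dy":-9,"dz":14,"twist":0},{"dx":0,"dy":-8,"dz":15,"twist":0},{"dx":0,"dy":-6,"dz":15,"twist":0},{"dx":0,"dy":-4,"dz":9,"twist":0},{"dx":0,"dy":-1,"dz":3,"twist":0},{"dx":0,"dy":0,"dz":0,"twist":0},{"dx":0,"dy":0,"dz":0,"twist":0}]'
python3 - <<'E'
from h import *
go([.4355,-.0877,.0985],1.583); print(st()[0]['opening'],st()[0]['ft_force'])
E
```

```text
t: 71.2
ee_pos: [0.4381, -0.0886, 0.1064]
eef_rot: [-0.002, 0.704, 0.71, -0.003]
ft_force: [-5.6, -1.8, 0.2]
opening: 0.113
pos [ 0.4381 -0.0886  0.1064] yaw 1.58 tilt 0.37 | dx 0.9 dy -2.6 dz 7.9 twist(if rot first, re-run) -0.003
  after twist: dx 0.9 dy -2.6
0.11273248914889127 [-5.63491664 -1.82331292  0.23869189]
```

```bash
python3 -m crank '[{"dx":0,"dy":-1,"dz":3,"twist":0},{"dx":0,"dy":-0.8,"dz":3,"twist":0},{"dx":0,"dy":-0.5,"dz":2,"twist":0},{"dx":0,"dy":0,"dz":1,"twist":0},{"dx":0,"dy":0,"dz":0,"twist":0}]'
python3 - <<'E'
from h import *
go([.4355,-.0877,.0985],1.583); print(st()[0]['opening'],st()[0]['ft_force'])
E
```

```text
t: 71.7
ee_pos: [0.4357, -0.0886, 0.0973]
eef_rot: [-0.002, 0.704, 0.71, -0.003]
ft_force: [-5.7, -1.9, 1.7]
opening: 0.11
pos [ 0.4357 -0.0886  0.0973] yaw 1.58 tilt 0.39 | dx 0.9 dy -0.2 dz -1.2 twist(if rot first, re-run) -0.003
  after twist: dx 0.9 dy -0.2
0.10995001751557892 [-5.68972416 -1.89970698  1.68530741]
```

Essentially shut; press 2 mm more, then open and check.

```bash
python3 -m crank '[{"dx":0,"dy":0,"dz":1,"twist":0},{"dx":0,"dy":0,"dz":1,"twist":0},{"dx":0,"dy":0,"dz":0,"twist":0}]'
python3 -m crank '[{"dx":0,"dy":0,"dz":0,"twist":0},{"dx":0,"dy":0,"dz":0,"twist":0},{"dx":0,"dy":0,"dz":0,"twist":0},{"dx":0,"dy":0,"dz":0,"twist":0}]' 130
python3 - <<'E'
from h import *
print(st()[0]['opening'],st()[0]['ft_force'],st()[1])
E
```

```text
t: 72.0
ee_pos: [0.4351, -0.0886, 0.095]
eef_rot: [-0.002, 0.704, 0.71, -0.003]
ft_force: [-7.1, -2.9, 0.8]
opening: 0.114
t: 72.4
ee_pos: [0.4384, -0.0878, 0.0965]
eef_rot: [0.0, 0.703, 0.711, 0.0]
ft_force: [0.3, 0.0, -0.1]
opening: 0.488
0.48816613592202124 [ 0.33698551  0.03714806 -0.10267743] [ 0.43841838 -0.08783924  0.09654385]
```

```bash
python3 -m crank '[{"dx":0,"dy":0,"dz":-10,"twist":0},{"dx":0,"dy":0,"dz":-15,"twist":0},{"dx":0,"dy":0,"dz":-25,"twist":0},{"dx":0,"dy":0,"dz":-25,"twist":0},{"dx":0,"dy":0,"dz":-25,"twist":0},{"dx":0,"dy":0,"dz":-25,"twist":0},{"dx":0,"dy":-25,"dz":-20,"twist":0},{"dx":0,"dy":-25,"dz":0,"twist":0}]'
python3 -m crank '[{"dx":-35,"dy":0,"dz":0,"twist":0},{"dx":-35,"dy":0,"dz":0,"twist":0},{"dx":-35,"dy":0,"dz":0,"twist":0},{"dx":-35,"dy":0,"dz":0,"twist":0},{"dx":-35,"dy":0,"dz":0,"twist":0},{"dx":-35,"dy":0,"dz":0,"twist":0},{"dx":-35,"dy":0,"dz":0,"twist":0},{"dx":0,"dy":0,"dz":0,"twist":0}]'
python3 - <<'E'
from h import *
print(st()[0]['opening'],st()[0]['ft_force'],st()[1])
im,d=viewer.camera('side'); save(im,'s42',(200,100,480,320),2.6)
im,d=viewer.camera('top'); save(im,'t42',(130,120,490,330),2.2); P=cloud('top',d)
q=P[208:262,310:388].reshape(-1,3); A=np.c_[q[:,:2],np.ones(len(q))]; c=np.linalg.lstsq(A,q[:,2],rcond=None)[0]; print('lid plane',c,np.median(q[:,2]), [np.median(P[r,310:388,2]) for r in (206,215,230,245,260)])
d0=np.load('t0.npz')['d']; P0=cloud('top',d0); q=P0[208:262,310:388].reshape(-1,3); A=np.c_[q[:,:2],np.ones(len(q))]; print('start plane',np.linalg.lstsq(A,q[:,2],rcond=None)[0],[np.median(P0[r,310:388,2]) for r in (206,215,230,245,260)])
E
```

```text
t: 73.2
ee_pos: [0.3892, -0.089, 0.2457]
eef_rot: [0.003, 0.703, 0.711, 0.001]
ft_force: [0.3, -0.5, 1.6]
opening: 0.492
t: 74.0
ee_pos: [0.39, -0.3372, 0.2411]
eef_rot: [0.001, 0.705, 0.709, -0.001]
ft_force: [-0.8, 0.1, -0.9]
opening: 0.49
0.49040980960497343 [-0.82656836  0.11932528 -0.9065246 ] [ 0.39004833 -0.33716492  0.2410869 ]
lid plane [-0.15797657  0.07851457  0.16850739] 0.0764609674011432 [np.float64(0.07692767040808507), np.float64(0.07667034414782023), np.float64(0.07649749094643102), np.float64(0.07633916222076283), np.float64(0.07648585702911281)]
start plane [-0.30841188  0.15770796  0.256397  ] [np.float64(0.07565879045967652), np.float64(0.07564735496342362), np.float64(0.07612278842237599), np.float64(0.07637331511522079), np.float64(0.07703967919103626)]
```

View pics/s42.png

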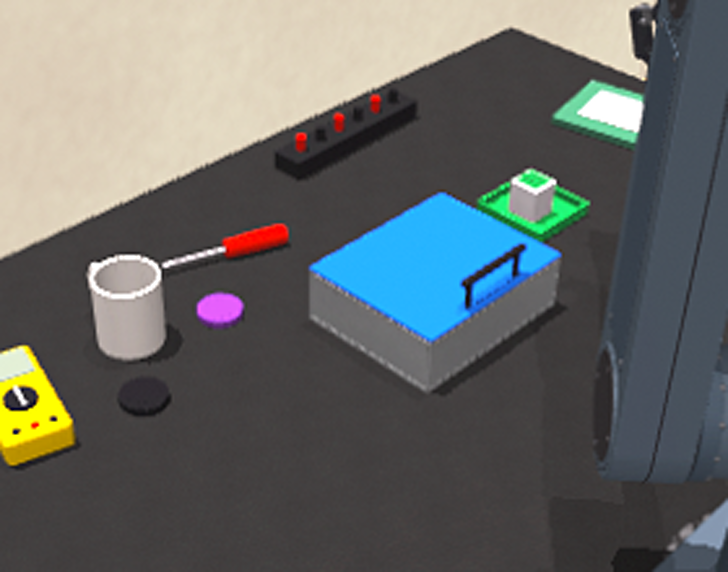

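View pics/t42.png

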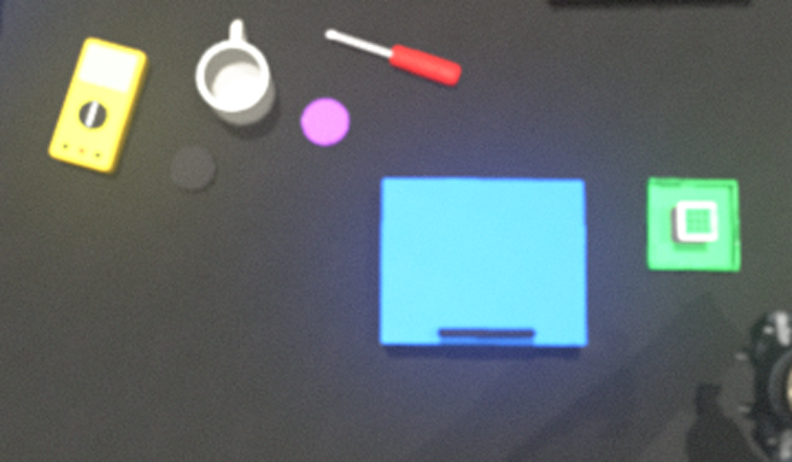

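Lid shut flat (surface at 0.0765 m on all rows, as at the start), bystanders unmoved, canister in the tray, robot clear.

```bash
python3 -c "
from bench import job
print(job.finish_job())"
```

```text
the job is handed in; nothing more can be done
None
```

The check weights are put away and the job was handed in at about 74 s of the 210 s allowed. No verdict is reported, so what follows rests on my own checks.

**What I did:** I swung the lid back onto its stop and moved the canister into the green tray. I laid the fork in its bay and stacked all five discs (a to e) on the pad, largest at the bottom. Then I lowered the lid by its handle until it was shut and backed the arm away.

**Last checks:**
- **Stack:** in the last pictures before closing it looked flat and in order. The top disc's ring lay within about a pixel (2–3 mm) of where the pad centre should appear. It could not be seen again once the lid was down.
- **Fork:** flat in the bay, about 13 mm lengthwise and 8 mm sideways from the bay's centre (limits 40 mm and 28 mm).
- **Lid and canister:** afterwards the lid's upper face measured about 76.5 mm high along its length, which is the shut height. The canister stood well within the tray.
- **Bystanders:** by eye, the multimeter, mug, screwdriver and the black and purple look-alikes are where they started; I did not measure them.

**What went less smoothly:**
- The fork tilted in the grip and its prongs pressed on the bay floor with about 30 N. I backed off and let it settle flat. On release the gripper also pressed on the case with about 13 N, most likely on the bay's outer wall. That is under the 40 N limit.
- The fork was later found shifted by about 15 mm inside the bay. It was still within limits, so I left it.
- The depth-image plane fits disagreed with the expected angles. They gave 1.90 rad for the open lid, past its 1.8 rad stop, and a false tilt for the shut lid, which they also gave at the start. I relied on the row-by-row heights and the pictures instead.

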